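Lower the tag-padding press with its release valve

ROBOT

A 6-joint arm with a two-finger parallel gripper is mounted at the origin on a cart in front of the work surface, level with it; the furniture and walls round the work are solid. World frame = base frame: x ahead of the robot, y to its left, z up, the work surface at z = 0. Lengths are in m, angles in degrees, forces in N, time in s.
With the tool pointing down it reaches from about 0.375 to 0.9 m from the base axis. Payload 3.1 kg.
Tool frame: the origin (TCP) lies at the very end of the fingers, on their centre line; the grasp point (between the pads) lies 19 mm behind it (bot.hold_point_z is the z of the grasp point in the tool frame, in m); z points along the fingers, y is the direction in which the jaws open and shut (so a half turn about z gives the same grasp; the last joint's range is limited). The gripper opens to 87 mm and grips with 3 to 60 N. Pads are 19 mm wide; open, the fingers measure 117 mm over their backs; the gripper's body (75 mm by 190 mm) begins 51 mm behind the grasp point.
Start: joints at [63.169, 30.224, 82.088, -0, 67.689, -10.227], TCP at [0.179, 0.599, 0.223] pointing down, gripper open.
Joint ranges: [-176.69, 176.69], [-43.24, 126.21], [12.49, 139.97], [-82, 262], [0, 151.66], [-163.58, 163.58]. Speed limits (degrees/s): [159.86, 159.86, 180, 180, 180, 180].

INTERFACE

Orientations are given as a 3x3 rotation matrix whose columns are the frame's x, y, z axes.
In Python, from rig import bot gives the robot as it stands.
- The arm moves only by the tool servo_tool, never from a script. Its argument "increments" is a list of rows, each a list of 3 entries, a list of its own where there are three numbers: the closure, from 0 (fully open) to 1 (shut), then the shift along the tool's x, y, z in mm, then the turn about the tool's z in degrees. In form: [[claw, [x, y, z], turn], ...]. A call has 1 to 5 rows; each row shifts and turns the commanded pose from where the row before left it, along the tool's axes as they then stand; what a row does not reach is not made up. A row lasts 1/8 s, in which the tool goes at most 62.5 mm and 10.7 degrees, less where a joint would pass 70% of its speed; a pose out of reach is approached as far as the arm can. A call with a gripper value outside its range is refused whole. The fingers move at their own pace and stop on an object; the grip force is fixed at half the most. Time passes only in rows, so rows that do not move let the fingers close. It gives the time, the measured TCP pose, the force and the opening at its end, in the units of the state.
- bot.read_state(): the state, without advancing time (a new reading comes with each control period).
- bot.capture(name): name is "scene" or "top"; returns (picture, depth): 384x512x3 uint8, blue, green, red; 384x512 float32, m along the optical axis (not along the pixel's ray), 0 where there is no reading.
- bot.camera_info(name): a dict with "K" (3x3 intrinsics, pixels), "R" (3x3) and "t" (3): a world point X has camera coordinates R X + t. Camera axes: x right, y down, z forward; pixel columns grow to the right and rows downward; lengths in m; the calibration is good to about 2 mm. A picture is of the moment at which its call begins. camera_info takes no time and is no camera call.
- bot.hand_in(): hands the job in, once; it reports no verdict.
Trained networks look in the newest picture that a camera, given by its name, has taken for a name from the list of things; names that differ only in an ending like _2 or _b are one class to them, and where a whole thing is asked for, a point or a joint stands for the part that bears it (a point fixed in the world has none). Each returns a list of dicts, best first, with "p" (0 to 1); they miss things now and then, are a little off and sometimes report something else, mostly with a low value. They report only what shows in the picture. A call takes as long as a camera call. They do not tell look-alikes from the thing itself.
- bot.find_in(camera, thing): "bbox" ([left, top, right, bottom] in pixels, round what is visible of it).
- bot.trace(camera, thing): "region" (384x512 bool, what is visible of it) and "bbox" ([left, top, right, bottom] in pixels, round what is visible of it).
The state is a dict: "time_s": time; "joint_positions": joint angles; "qvel": joint speeds; "tau": joint torques, N m; "position": TCP position; "tcp_rot": TCP orientation; "force": force on the tool from outside, world axes, zero at the start; "moment": the same for the moment, N m; "opening": opening from 0.0 (shut) to 1.0 (fully open).
Only numpy, scipy, OpenCV 4.12 (cv2) and the standard library are available. Lean on these libraries where they do the work, as an engineer would, in place of code of your own. Each camera call takes 0.05 s, during which the arm holds its last target.

TASK

Gently slide the banded stack of claim tags on the press bed straight back between the fences until its end is home against the back stop. Then crack the release valve open with its lever, just enough that the raised platen sinks slowly (below 2 cm/s) by its own weight until it rests on the stack; never touch or push the platen or its crosshead yourself. Last, turn the lever back until the valve is shut snug, without forcing it, and leave the pin tin and the thread spool beside the press alone.

Things in the scene. Friction and masses are not known exactly. Their poses are not given: they have to be found in the camera images.
- press: Grey metal counter-top padding press, fixed. Origin: on the counter under the bed; +x from the bed's open front to the back stop, +y left, z up. In this frame, mm: bed 92 wide, x -110 to 68, top z 20. Back stop face x 50, to z 32. Side fences y = +-26, x 9 to 51, to z 31, mouths flared to 62 apart at x -13. Ram cylinder 60 across at x 100, y 0. Valve block 40x40x60 at x 50, y -115.
- home (a point): Point fixed to the press at x = 6, y = 0, z = 28: where the middle of the tag stack is when it is home against the back stop. Axes as the press.
- stack_mid (a point): Middle of the banded stack of claim tags (loose, rigid, 88 long, 48 wide, 16 high, about 120 g), lying on the bed, its own x along the 88 and roughly to the back stop. It starts 45 to 60 mm short of home, a little askew, at the fences' mouth. It slides with under 2 N; a push of more than 25 N damages it.
- platen (a point): Middle of the underside of the platen (steel plate 42 along x, 72 along y, 10 thick), carried by crosshead and ram rod above the inner half of the stack: press x 31, y 0, z 66 mm less the ram's value. The crosshead above it (30 wide) runs from x 29 to 127; its bolt head reaches z 112 when up.
- ram (a joint): How far ram and platen have come down, m: starts at 0, 0.030 to 0.031 = resting on the stack, 0.046 = on the empty bed. The shut valve holds it. It sinks by its own weight (unknown) once the valve is open past a point between 0.2 and 0.8 rad that depends on the weight; beyond it the speed grows about 0.1 m/s per rad (wide open: far too fast). Turning back slows and stops it.
- valve (a joint): Angle of the release valve's screw, rad: 0 = shut on its seat (as it starts), lever pointing to the press's -x; grows anticlockwise from above (lever end goes to the press's -y) to a stop at 1.2. Turning takes 0.3 to 0.6 N m (6 to 12 N at the grip point), a little more to hold the lever's give; it stays where it is left.
- valve_axis (a point): Point on the upright turning axis of the valve at the lever's mid height: press x = 50, y = -115, z = 85. Axes as the press.
- lever_grip (a point): Grip point on the valve's dark steel lever, 50 mm from the turning axis, at its mid height (z 85 mm). The lever is a straight bar 10 wide, 14 high, with a round 14 mm end 71 mm from the axis. Its own x points from the free end to the axis; below it is free space down to z 20 mm.
- tin_mid (a point): Middle of the round pin tin (69 across, 26 high, loose) on the counter to the left of the bed. Bystander.
- spool_mid (a point): Middle of the thread spool (28 across, 48 high, loose), standing on the counter to the right of the valve block. Bystander.
- lever (a joint): Spring give of the lever against the screw, rad: 0 unloaded, 8 N m per rad (0.02 rad for each 3.2 N at the grip point), positive when pulled open, negative when pulled shut. Turning the screw shows up to 0.07 either way; more than 0.15 towards shut (over 24 N at the grip point) means that the screw is being forced into its seat and spoils it.
Things that resemble listed ones, but are neither listed nor needed, are in the scene too. Leave any black look-alike of the part that bears stack_mid alone.

How it is judged:
By the outcome, as a careful person would: the job done as asked, in the order asked, and still so for the second after the job is handed in, with the robot touching nothing.
It also fails if it takes over 67 s, if anything falls off the work surface, if the arm or the gripper's body presses on something with over 40 N, if the wrist force passes 120 N, or if a joint passes its speed limit or range.

## Working session

There is one attempt and no reset: what is moved stays moved. The work goes in short steps, Python scripts to look and compute and a tool call to move; the robot and the scene stay as the last step left them, time stands still between calls to the robot, and variables do not carry over. Pictures are saved under pics/ and viewed, and the job is handed in when it is done.

Besides the shell and the picture viewer there is one more tool, called after ">>>" by a JSON object that holds its "method" and its "body". servo_tool: Moves the arm, as the interface text tells. Its arguments: {"type":"object","properties":{"increments":{"type":"array","items":{"type":"array"}}},"required":["increments"]}

```bash
mkdir -p pics; ls; python3 - <<'E'
from rig import bot
import cv2,numpy as np
for c in ["scene","top"]:
    p,d=bot.capture(c); cv2.imwrite(f"pics/{c}0.png",p); np.savez(f"pics/{c}0.npz",p=p,d=d)
    i=bot.camera_info(c); print(c,i["K"],i["R"],i["t"])
    for n in ["stack_mid","lever_grip","platen","press","tin_mid","spool_mid","valve"]:
        print(n,[(np.round(r["bbox"]).tolist(),round(float(r["p"]),2)) for r in bot.find_in(c,n)])
print(bot.read_state())
E
```

```text
pics
scene [[381.63875554   0.         262.0503453 ]
 [  0.         381.63875554 191.59516818]
 [  0.           0.           1.        ]] [[ 0.82190375 -0.56944804  0.01425342]
 [-0.43382627 -0.64197994 -0.63218394]
 [ 0.36914632  0.51341084 -0.77468723]] [-0.51068939  0.30751982  0.77673916]
stack_mid [([168.0, 196.0, 208.0, 226.0], 0.9), ([248.0, 231.0, 288.0, 257.0], 0.79), ([276.0, 297.0, 308.0, 340.0], 0.79), ([149.0, 149.0, 170.0, 178.0], 0.69)]
lever_grip [([300.0, 260.0, 329.0, 274.0], 0.75)]
platen [([286.0, 202.0, 342.0, 240.0], 0.59)]
press [([238.0, 203.0, 356.0, 291.0], 0.9)]
tin_mid [([243.0, 199.0, 271.0, 224.0], 0.75), ([287.0, 206.0, 339.0, 239.0], 0.44)]
spool_mid [([332.0, 293.0, 349.0, 312.0], 0.5)]
valve [([299.0, 255.0, 338.0, 272.0], 0.85)]
top [[389.5148914    0.         253.45167903]
 [  0.         389.5148914  193.39258577]
 [  0.           0.           1.        ]] [[-0.00419287 -0.99997936  0.00486729]
 [-0.99647263  0.00377012 -0.08383368]
 [ 0.0838136  -0.00520162 -0.99646787]] [-0.02760877  0.61639343  0.99714317]
stack_mid [([337.0, 223.0, 364.0, 258.0
[... 555 characters left out ...]
01,  8.20874639e+01,  1.05360350e-03,
        6.76902627e+01, -1.02260468e+01]), 'qvel': array([-0.01682076, -0.05971143, -0.11627351,  0.02010715, -0.01733814,
       -0.07500485]), 'tau': array([ 7.44408553e-04, -4.39959705e+01, -1.76973349e+01,  6.34830049e-02,
        5.02870395e-02,  6.21406073e-06]), 'position': array([0.1785653 , 0.59892868, 0.22262393]), 'tcp_rot': array([[-9.58289479e-01,  2.85799357e-01,  2.95904383e-05],
       [ 2.85799359e-01,  9.58289475e-01,  9.61868120e-05],
       [-8.66076514e-07,  1.00631738e-04, -9.99999995e-01]]), 'force': array([0.32993273, 0.28197545, 0.49926671]), 'moment': array([-0.01072487,  0.06200338,  0.02129238]), 'opening': 0.9962489984315552}
```

```bash
python3 - <<'E'
import cv2
a=cv2.imread("pics/scene0.png");b=cv2.imread("pics/top0.png")
cv2.imwrite("pics/s1.png",cv2.resize(a[180:330,220:370],None,fx=4,fy=4,interpolation=cv2.INTER_CUBIC))
cv2.imwrite("pics/t1.png",cv2.resize(b[130:280,220:390],None,fx=4,fy=4,interpolation=cv2.INTER_CUBIC))
E
```

```text
(no output)
```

View pics/scene0.png

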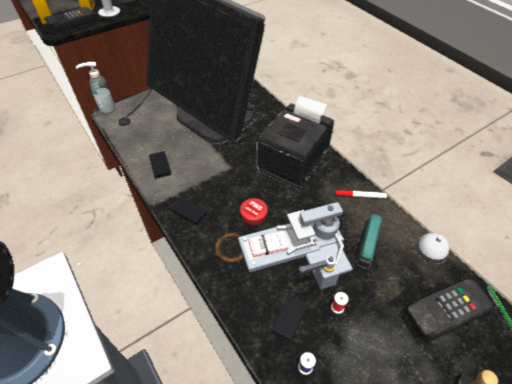

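View pics/top0.png

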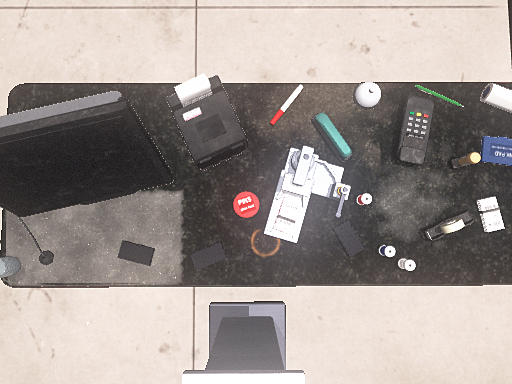

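```bash
sleep 1
```

```text
(no output)
```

View pics/s1.png

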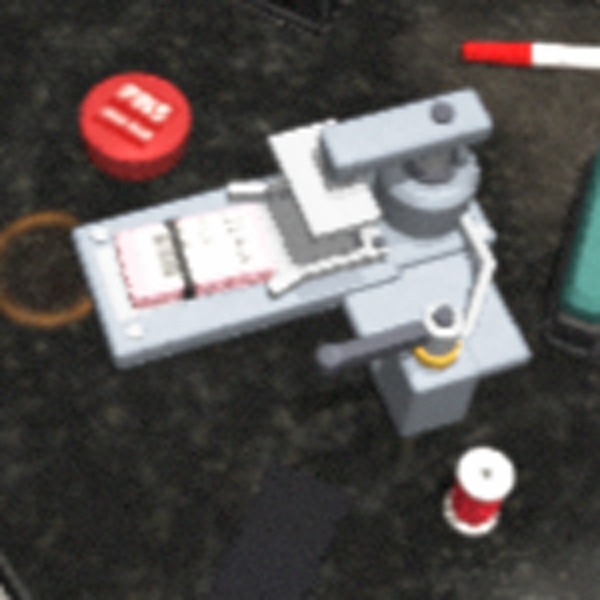

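View pics/t1.png

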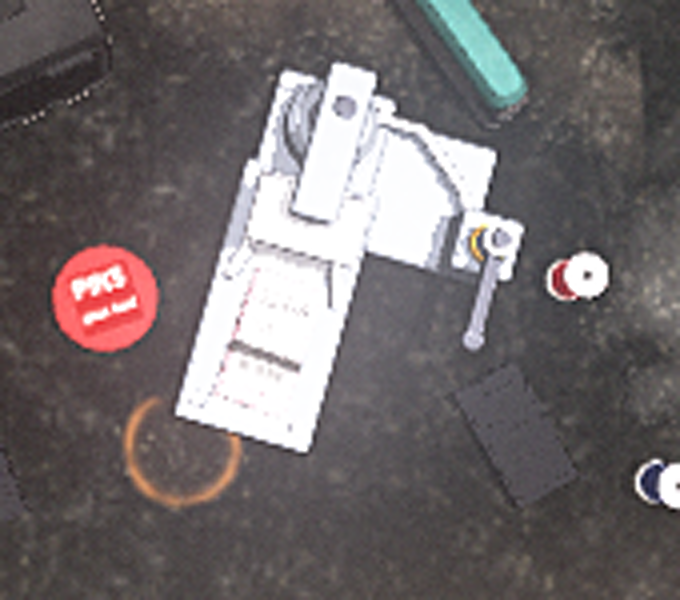

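```bash
cat > h.py <<'E'
import numpy as np,cv2
from rig import bot
def proj(c,X):
    i=bot.camera_info(c);q=np.asarray(X)@i["R"].T+i["t"];q=q@i["K"].T;return q[...,:2]/q[...,2:]
def P2W(p,X): # press mm -> world
    x,y,a=p;X=np.asarray(X,float)/1000
    c,s=np.cos(a),np.sin(a)
    return np.stack([x+c*X[...,0]-s*X[...,1],y+s*X[...,0]+c*X[...,1],X[...,2]],-1)
def back(c,u,d):
    i=bot.camera_info(c);q=np.linalg.inv(i["K"])@np.array([u[0],u[1],1.])*d
    return i["R"].T@(q-i["t"])
def cloud(c,d):
    i=bot.camera_info(c);v,u=np.mgrid[:384,:512]
    q=np.stack([(u-i["K"][0,2])/i["K"][0,0]*d,(v-i["K"][1,2])/i["K"][1,1]*d,d],-1)
    return (q-i["t"])@i["R"]
E
python3 - <<'E'
from h import *
from scipy.optimize import least_squares
F=[("top",(-110,46,20),(175,415)),("top",(-110,-46,20),(307,452)),("top",(10,36,76),(248,235)),("top",(29,15,112),(295,208)),("top",(29,-15,112),(335,222)),("top",(127,15,107),(333,65)),
("scene",(-110,46,20),(75,232)),("scene",(-110,-46,20),(122,365)),("scene",(10,36,76),(268,135)),("scene",(10,-36,76),(318,235)),("top",(-21,-115,85),(475,342)),("scene",(-21,-115,88),(325,352))]
O={"top":(220,130),"scene":(220,180)}
def f(p): return np.concatenate([proj(c,P2W(p,X))-(np.array(u)/4+O[c]) for c,X,u in F])
r=least_squares(f,[0.55,-0.08,-0.2],loss="soft_l1")
print(r.x,np.degrees(r.x[2]));print(f(r.x).reshape(-1,2).round(1))
p=r.x;np.save("press.npy",p)
# overlay
T={c:cv2.imread(f"pics/{c}0.png") for c in O}
def draw(img,c,pts):
    q=proj(c,P2W(p,pts));q=((q-O[c])*4).astype(int);cv2.polylines(img,[q],True,(0,0,255),1)
def rect(x0,x1,y0,y1,z):return [(x0,y0,z),(x1,y0,z),(x1,y1,z),(x0,y1,z)]
for c,(w,h) in [("top",(170,150)),("scene",(150,150))]:
    o=O[c];im=cv2.resize(T[c][o[1]:o[1]+h,o[0]:o[0]+w],None,fx=4,fy=4,interpolation=cv2.INTER_CUBIC)
    for R in [rect(-110,68,-46,46,20),rect(10,52,-36,36,76),rect(30,70,-135,-95,60),rect(-21,50,-120,-110,92),rect(50,50.1,-26,26,32),rect(9,51,-26,26,31)]: draw(im,c,R)
    cv2.imwrite(f"pics/ov_{c}.png",im)
# depth
for c in O:
    z=np.load(f"pics/{c}0.npz");C=cloud(c,z["d"]);
    Y=C[...,:2]-p[:2];ca,sa=np.cos(p[2]),np.sin(p[2])
    X=np.stack([Y[...,0]*ca+Y[...,1]*sa,-Y[...,0]*sa+Y[...,1]*ca,C[...,2]],-1)*1000
    np.save(f"pics/{c}_pf.npy",X)
    m=(z["d"]>0)
    def sel(x0,x1,y0,y1,z0,z1):
        k=m&(X[...,0]>x0)&(X[...,0]<x1)&(X[...,1]>y0)&(X[...,1]<y1)&(X[...,2]>z0)&(X[...,2]<z1);return X[k]
    for n,b in dict(bed=(-130,-95,-60,60,10,30),stackrange=(-100,-5,-40,40,29,45),platen=(0,45,-50,50,70,84),xhead=(20,140,-40,40,95,125),lever=(-40,40,-140,-95,75,100),valve=(20,80,-145,-85,50,70)).items():
        s=sel(*b)
        if len(s)>3: print(c,n,len(s),np.percentile(s,3,0).round(),np.percentile(s,97,0).round(),np.median(s,0).round(1))
E
```

```text
[ 0.60446604 -0.13184382 -0.26526013] -15.198286087762346
[[ 0.8  0.1]
 [ 1.8 -0. ]
 [-0.6 -0. ]
 [-0.8 -0.1]
 [ 1.2 -0.4]
 [-0.5 -2.5]
 [-0.6 -0.3]
 [-0.3 -0.9]
 [ 0.4  0.4]
 [-0.   0.1]
 [-1.   0.7]
 [-0.1  2.6]]
top bed 212 [-111.  -39.   16.] [-95.  46.  24.] [-102.9    2.7   20.1]
top stackrange 613 [-89. -22.  31.] [-8. 26. 39.] [-48.1   1.7  35.5]
top platen 345 [  9. -32.  72.] [43. 36. 79.] [23.3  1.8 76. ]
top xhead 486 [ 30. -13. 100.] [121.  15. 110.] [ 75.2   1.1 105. ]
top lever 137 [ -22. -118.   82.] [  39. -107.   95.] [   7.7 -112.    91.7]
top valve 146 [  27. -133.   52.] [ 65. -94.  67.] [  43.  -103.8   59.5]
scene bed 268 [-111.  -42.   12.] [-95.  44.  24.] [-103.8   -3.4   20.8]
scene stackrange 692 [-89. -23.  31.] [-8. 25. 39.] [-48.9  -1.1  36.6]
scene platen 382 [  9. -35.  72.] [43. 34. 80.] [23.3 -9.  77.1]
scene xhead 538 [ 29. -16.  97.] [121.  12. 110.] [ 73.1  -4.7 105.9]
scene lever 216 [ -23. -121.   81.] [  39. -109.   95.] [   7.9 -116.5   92.4]
scene valve 180 [  26. -135.   51.] [  63. -112.   67.] [  38.9 -127.4   60.4]
```

```bash
sleep 3
```

```text
(no output)
```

View pics/ov_top.png

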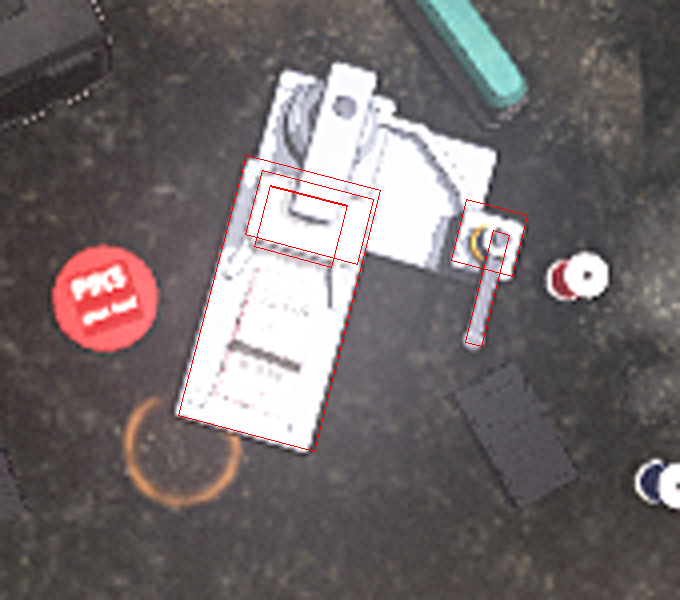

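View pics/ov_scene.png

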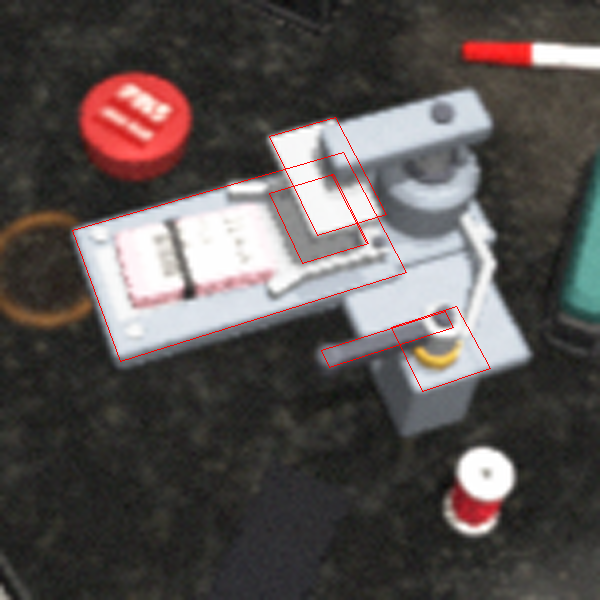

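```bash
cat >> h.py <<'E'
def st():
    """print TCP in press frame (mm) and force in press frame"""
    p=np.load("press.npy");s=bot.read_state();ca,sa=np.cos(p[2]),np.sin(p[2])
    Rp=np.array([[ca,sa,0],[-sa,ca,0],[0,0,1]])
    q=Rp@(s["position"]-[p[0],p[1],0])*1000
    R=s["tcp_rot"]
    print("t %.2f"%s["time_s"],"tcp_press",q.round(1),"F",(Rp@s["force"]).round(1),"open %.2f"%s["opening"],"yaw_tool_y_in_press %.2f"%np.degrees(np.arctan2((Rp@R)[1,1],(Rp@R)[0,1])),"tilt",(Rp@R)[:2,2].round(3))
    return s,q,Rp
E
python3 - <<'E'
from h import *
for c in ["top","scene"]:
    X=np.load(f"pics/{c}_pf.npy")
    k=(X[...,2]>30)&(X[...,2]<44)&(X[...,0]>-105)&(X[...,0]<-15)&(abs(X[...,1])<40)
    s=X[k][:,:2].astype(np.float32); r=cv2.minAreaRect(s); print(c,r)
    # y-midline by x-bins
    xs=[];ys=[]
    for x in range(-85,-18,8):
        t=s[abs(s[:,0]-x)<4];print(x,len(t),np.percentile(t[:,1],[2,98]).round(1),end=' ')
    print(); 
    for y in range(-20,25,8):
        t=s[abs(s[:,1]-y)<4];print(y,np.percentile(t[:,0],2).round(1),end=' ')
    print()
p=np.load("press.npy");s=st()[0]
for t in [(-135,0,100),(-135,0,26)]:
    w=P2W(p,t);print(t,w,((w-s["position"])@s["tcp_rot"]*1000).round(1))
E
```

```text
top ((-52.51582336425781, 2.0292224884033203), (47.771976470947266, 77.42809295654297), 86.4599838256836)
-85 58 [-17.6  27. ] -77 56 [-17.9  26. ] -69 56 [-18.9  25.6] -61 56 [-20.   25.6] -53 57 [-19.8  25.1] -45 56 [-20.4  23.8] -37 55 [-21.1  22.2] -29 54 [-21.7  21.9] -21 54 [-22.3  21.3] 
-20 -87.3 -12 -90.5 -4 -90.0 4 -89.2 12 -88.5 20 -88.0 
scene ((-52.85392761230469, 1.3661613464355469), (47.48948669433594, 77.87548828125), 85.82874298095703)
-85 63 [-18.3  26.2] -77 66 [-18.8  24.8] -69 61 [-20.5  25.2] -61 65 [-21.6  24.4] -53 61 [-21.8  22.9] -45 64 [-21.7  22.5] -37 58 [-22.8  20.6] -29 59 [-22.9  21.4] -21 62 [-23.6  20. ] 
-20 -89.3 -12 -91.5 -4 -90.3 4 -90.6 12 -88.9 20 -88.1 
t 0.80 tcp_press [-602.6  593.6  222.6] F [0.2 0.4 0.5] open 1.00 yaw_tool_y_in_press 88.59 tilt [0. 0.]
(-135, 0, 100) [ 0.47418776 -0.09645218  0.1       ] [-482.  -581.9  122.6]
(-135, 0, 26) [ 0.47418776 -0.09645218  0.026     ] [-482.  -581.9  196.6]
```

>>> {"method": "servo_tool", "body": {"increments": [[0.84, [-24, -29, 0], 0], [0.84, [-32, -39, 0], 0], [0.84, [-32, -39, 0], 0], [0.84, [-32, -39, 0], 0], [0.84, [-32, -39, 0], 0]]}}

```text
time_s: 1.42
position: [0.272, 0.3769, 0.2228]
tcp_rot: [[-0.958, 0.285, 0.001], [0.285, 0.958, 0.001], [-0.001, 0.001, -1.0]]
force: [0.3, -1.3, -0.3]
opening: 0.512
```

>>> {"method": "servo_tool", "body": {"increments": [[0.84, [-32, -39, 0], 0], [0.84, [-32, -39, 0], 0], [0.84, [-32, -39, 0], 0], [0.84, [-32, -39, 0], 0], [0.84, [-32, -39, 0], 0]]}}

```text
time_s: 2.05
position: [0.3698, 0.1441, 0.2229]
tcp_rot: [[-0.958, 0.286, 0.001], [0.286, 0.958, 0.0], [-0.001, 0.001, -1.0]]
force: [0.8, -0.2, 0.4]
opening: 0.163
```

>>> {"method": "servo_tool", "body": {"increments": [[0.84, [-32, -39, 0], 0], [0.84, [-32, -39, 0], 0], [0.84, [-32, -39, 0], 0], [0.84, [-32, -39, 0], 0], [0.84, [-25, -30, 0], -1.4]]}}

```text
time_s: 2.68
position: [0.4634, -0.0786, 0.2228]
tcp_rot: [[-0.965, 0.263, 0.001], [0.263, 0.965, -0.001], [-0.001, -0.0, -1.0]]
force: [0.8, 0.5, 0.4]
opening: 0.162
```

```bash
python3 -c "
from h import *
st()"
```

```text
t 2.67 tcp_press [-150.1   14.4  222.8] F [0.7 0.7 0.4] open 0.16 yaw_tool_y_in_press 89.95 tilt [ 0.001 -0.   ]
```

>>> {"method": "servo_tool", "body": {"increments": [[0.84, [0, 0, 20], 0], [0.84, [0, 0, 30], 0], [0.84, [0, 0, 30], 0], [0.84, [0, 0, 15], 0], [0.84, [0, 0, 0], 0]]}}

```text
time_s: 3.3
position: [0.4618, -0.0761, 0.1267]
tcp_rot: [[-0.965, 0.262, -0.002], [0.262, 0.965, 0.001], [0.002, 0.0, -1.0]]
force: [0.3, -0.4, -0.9]
opening: 0.157
```

```bash
python3 -c "
from h import *
st()"
```

```text
t 3.30 tcp_press [-152.3   16.4  126.7] F [ 0.4 -0.3 -0.9] open 0.16 yaw_tool_y_in_press 89.99 tilt [-0.002  0.   ]
```

>>> {"method": "servo_tool", "body": {"increments": [[0.84, [-10, -6, 10], 0], [0.84, [-10, -6, 25], 0], [0.84, [-8, -4, 30], 0], [0.84, [0, 0, 25], 0], [0.84, [0, 0, 9], 0]]}}

```text
time_s: 3.92
position: [0.4858, -0.0997, 0.0276]
tcp_rot: [[-0.965, 0.263, -0.0], [0.263, 0.965, 0.0], [0.0, -0.0, -1.0]]
force: [0.3, -0.0, 1.0]
opening: 0.162
```

>>> {"method": "servo_tool", "body": {"increments": [[0.84, [0, 0, 0], 0], [0.84, [0, 0, 0], 0]]}}

```text
time_s: 4.18
position: [0.486, -0.0995, 0.0294]
tcp_rot: [[-0.965, 0.262, 0.002], [0.262, 0.965, -0.001], [-0.002, -0.0, -1.0]]
force: [-0.5, -0.3, -0.2]
opening: 0.159
```

```bash
python3 -c "
from h import *
st()
p,d=bot.capture('scene');cv2.imwrite('pics/s2.png',cv2.resize(p[150:300,180:380],None,fx=4,fy=4,interpolation=cv2.INTER_CUBIC))"
```

```text
t 4.17 tcp_press [-122.8    0.2   29.4] F [-0.4 -0.5 -0.2] open 0.16 yaw_tool_y_in_press 90.00 tilt [ 0.002 -0.   ]
```

View pics/s2.png

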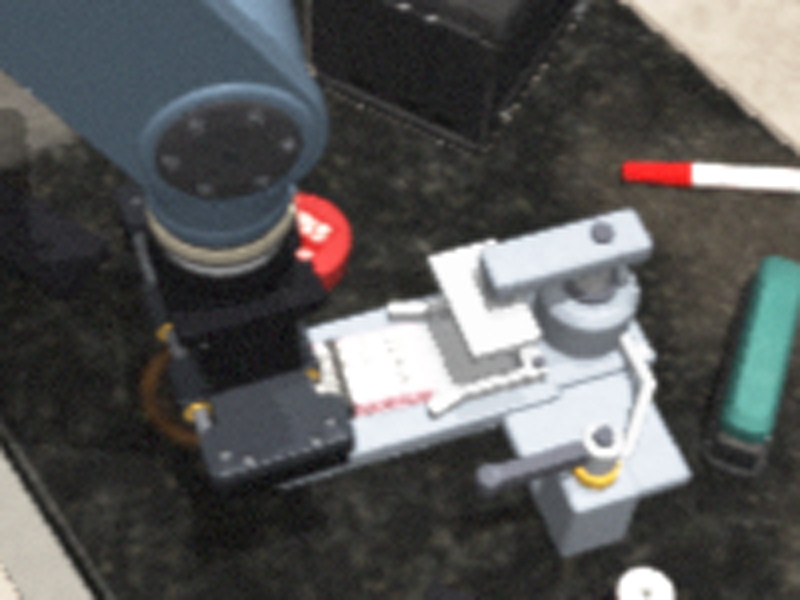

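>>> {"method": "servo_tool", "body": {"increments": [[0.84, [-3, 0, 1], 0], [0.84, [-4, 0, 1], 0], [0.84, [-4, 0, 0], 0], [0.84, [-4, 0, 0], 0], [0.84, [-4, 0, 0], 0]]}}

```text
time_s: 4.85
position: [0.5037, -0.1041, 0.0265]
tcp_rot: [[-0.965, 0.262, -0.0], [0.262, 0.965, 0.0], [0.0, 0.0, -1.0]]
force: [-1.1, -0.8, 1.0]
opening: 0.162
```

>>> {"method": "servo_tool", "body": {"increments": [[0.84, [-3, 0, 0], 0], [0.84, [-3, 0, 0], 0], [0.84, [-3, 0, 0], 0], [0.84, [-3, 0, 0], 0], [0.84, [-3, 0, 0], 0]]}}

```text
time_s: 5.48
position: [0.5179, -0.108, 0.0265]
tcp_rot: [[-0.965, 0.262, -0.001], [0.262, 0.965, 0.0], [0.001, 0.0, -1.0]]
force: [-1.3, -0.2, -0.5]
opening: 0.167
```

>>> {"method": "servo_tool", "body": {"increments": [[0.84, [-3, 0, 0], 0], [0.84, [-3, 0, 0], 0], [0.84, [-3, 0, 0], 0], [0.84, [-3, 0, 0], 0], [0.84, [-3, 0, 0], 0]]}}

```text
time_s: 6.1
position: [0.5327, -0.112, 0.0265]
tcp_rot: [[-0.965, 0.262, -0.0], [0.262, 0.965, 0.0], [0.0, 0.0, -1.0]]
force: [-1.3, -0.9, -0.4]
opening: 0.166
```

```bash
python3 -c "
from h import *
st()
p,d=bot.capture('scene');cv2.imwrite('pics/s3.png',cv2.resize(p[180:300,220:380],None,fx=5,fy=5,interpolation=cv2.INTER_CUBIC))"
```

```text
t 6.10 tcp_press [-74.5   0.3  26.5] F [-1.1 -1.2 -0.4] open 0.17 yaw_tool_y_in_press 89.99 tilt [-0.  0.]
```

View pics/s3.png

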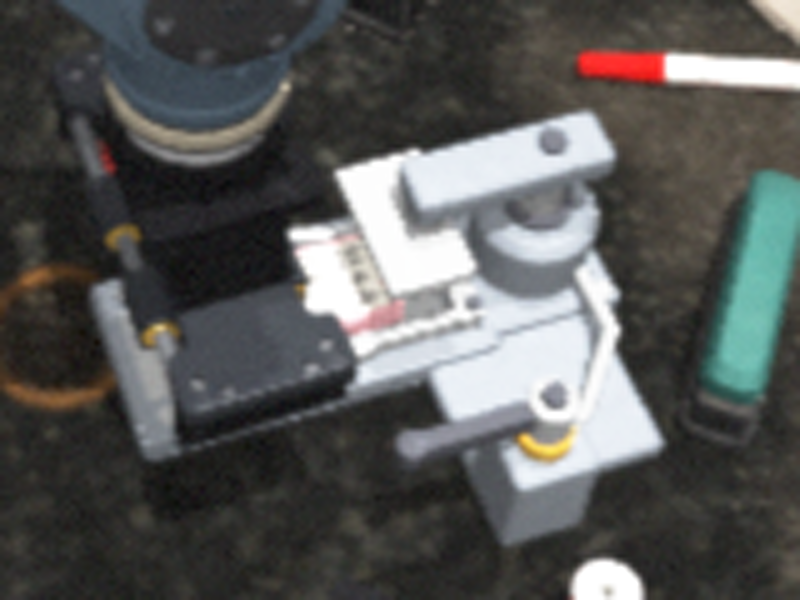

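>>> {"method": "servo_tool", "body": {"increments": [[0.84, [-2, 0, 0], 0], [0.84, [-2, 0, 0], 0], [0.84, [-2, 0, 0], 0], [0.84, [-2, 0, 0], 0], [0.84, [-2, 0, 0], 0]]}}

```text
time_s: 6.78
position: [0.5421, -0.1146, 0.0266]
tcp_rot: [[-0.965, 0.262, -0.0], [0.262, 0.965, 0.0], [0.0, 0.0, -1.0]]
force: [-2.8, 0.7, 1.5]
opening: 0.157
```

>>> {"method": "servo_tool", "body": {"increments": [[0.84, [-2, 0, 0], 0], [0.84, [-2, 0, 0], 0], [0.84, [-2, 0, 0], 0], [0.84, [-1.5, 0, 0], 0], [0.84, [-1, 0, 0], 0]]}}

```text
time_s: 7.4
position: [0.5505, -0.1169, 0.0265]
tcp_rot: [[-0.965, 0.262, -0.0], [0.262, 0.965, -0.0], [-0.0, -0.0, -1.0]]
force: [-2.7, -0.3, 1.3]
opening: 0.16
```

>>> {"method": "servo_tool", "body": {"increments": [[0.84, [-1, 0, 0], 0], [0.84, [-1, 0, 0], 0], [0.84, [-1, 0, 0], 0]]}}

```text
time_s: 7.78
position: [0.5533, -0.1177, 0.0265]
tcp_rot: [[-0.965, 0.262, 0.0], [0.262, 0.965, -0.0], [-0.0, -0.0, -1.0]]
force: [-2.9, 0.0, 0.9]
opening: 0.16
```

```bash
python3 -c "
from h import *
st()"
```

```text
t 7.78 tcp_press [-53.1   0.3  26.5] F [-2.8 -0.7  0.9] open 0.16 yaw_tool_y_in_press 89.99 tilt [ 0. -0.]
```

>>> {"method": "servo_tool", "body": {"increments": [[0.84, [-1, 0, 0], 0], [0.84, [-1, 0, 0], 0], [0.84, [-0.7, 0, 0], 0]]}}

```text
time_s: 8.15
position: [0.5543, -0.1179, 0.0264]
tcp_rot: [[-0.965, 0.262, -0.004], [0.262, 0.965, 0.001], [0.004, 0.0, -1.0]]
force: [-5.4, 0.2, 3.1]
opening: 0.162
```

>>> {"method": "servo_tool", "body": {"increments": [[0.84, [-0.7, 0, 0], 0], [0.84, [-0.7, 0, 0], 0]]}}

```text
time_s: 8.4
position: [0.5544, -0.1179, 0.0264]
tcp_rot: [[-0.965, 0.262, -0.006], [0.262, 0.965, 0.002], [0.006, 0.0, -1.0]]
force: [-8.1, -0.1, 4.7]
opening: 0.161
```

>>> {"method": "servo_tool", "body": {"increments": [[0.84, [-0.6, 0, 0], 0], [0.84, [-0.6, 0, 0], 0]]}}

```text
time_s: 8.65
position: [0.5544, -0.1178, 0.0263]
tcp_rot: [[-0.965, 0.262, -0.008], [0.262, 0.965, 0.003], [0.009, 0.0, -1.0]]
force: [-9.5, -0.1, 6.7]
opening: 0.161
```

>>> {"method": "servo_tool", "body": {"increments": [[0.84, [-0.6, 0, 0], 0]]}}

```text
time_s: 8.78
position: [0.5545, -0.1178, 0.0263]
tcp_rot: [[-0.965, 0.262, -0.01], [0.262, 0.965, 0.003], [0.01, 0.0, -1.0]]
force: [-10.2, -0.2, 6.8]
opening: 0.164
```

>>> {"method": "servo_tool", "body": {"increments": [[0.84, [3, 0, 0], 0], [0.84, [3, 0, 0], 0], [0.84, [15, 0, 0], 0], [0.84, [20, 0, -10], 0], [0.84, [20, 0, -30], 0]]}}

```text
time_s: 9.4
position: [0.5008, -0.1032, 0.0661]
tcp_rot: [[-0.965, 0.263, 0.001], [0.263, 0.965, 0.0], [-0.001, 0.0, -1.0]]
force: [0.0, 0.9, 0.5]
opening: 0.159
```

>>> {"method": "servo_tool", "body": {"increments": [[0.84, [20, 0, -40], 0], [0.84, [20, 0, -40], 0], [0.84, [15, 0, -10], 0], [0.84, [0, 0, 0], 0]]}}

```text
time_s: 9.9
position: [0.4472, -0.0886, 0.1571]
tcp_rot: [[-0.965, 0.262, 0.002], [0.262, 0.965, -0.001], [-0.002, -0.0, -1.0]]
force: [0.6, -0.3, 0.1]
opening: 0.159
```

```bash
python3 - <<'E'
from h import *
st()
p=np.load("press.npy")
O={"top":(250,140),"scene":(230,190)}
def rect(x0,x1,y0,y1,z):return [(x0,y0,z),(x1,y0,z),(x1,y1,z),(x0,y1,z)]
ims=[]
for c in O:
    im,d=bot.capture(c);o=O[c]
    im=cv2.resize(im[o[1]:o[1]+120,o[0]:o[0]+130],None,fx=5,fy=5,interpolation=cv2.INTER_CUBIC)[:, :650]
    cv2.imwrite(f"pics/{c}_a.png",im)
    for R in [rect(-38,10,-24,24,36),rect(-110,68,-46,46,20)]:
        q=((proj(c,P2W(p,R))-o)*5+2).astype(int);cv2.polylines(im,[q],True,(0,0,255),1)
    cv2.imwrite(f"pics/{c}_b.png",im)
    C=cloud(c,d);Y=C[...,:2]-p[:2];ca,sa=np.cos(p[2]),np.sin(p[2])
    X=np.stack([Y[...,0]*ca+Y[...,1]*sa,-Y[...,0]*sa+Y[...,1]*ca,C[...,2]],-1)*1000
    for y in range(-20,25,8):
        t=X[(abs(X[...,1]-y)<4)&(X[...,2]>30)&(X[...,2]<44)&(X[...,0]>-105)&(X[...,0]<5)&(d>0)]
        print(c,y,len(t),np.percentile(t[:,0],2).round(1) if len(t) else None)
    for x in (-30,-22,-14,-6,2):
        t=X[(abs(X[...,0]-x)<4)&(X[...,2]>30)&(X[...,2]<44)&(abs(X[...,1])<40)&(d>0)]
        print(c,x,len(t),np.percentile(t[:,1],[2,98]).round(1) if len(t) else None)
E
```

```text
t 9.90 tcp_press [-163.1    0.5  157.1] F [ 0.7 -0.1  0.1] open 0.16 yaw_tool_y_in_press 89.99 tilt [ 0.002 -0.   ]
top -20 19 -36.4
top -12 54 -39.6
top -4 53 -39.0
top 4 54 -37.8
top 12 50 -37.1
top 20 52 -36.6
top -30 55 [-17.1  26.5]
top -22 56 [-17.   27.1]
top -14 62 [-36.2  33.7]
top -6 75 [-35.   37.8]
top 2 67 [-32.5  36.1]
scene -20 45 -37.8
scene -12 57 -39.2
scene -4 54 -38.5
scene 4 54 -38.1
scene 12 57 -38.2
scene 20 53 -37.8
scene -30 56 [-18.4  25.9]
scene -22 58 [-19.1  25.6]
scene -14 74 [-36.1  36.9]
scene -6 82 [-36.   36.7]
scene 2 71 [-34.   33.3]
```

```bash
sleep 1
```

```text
(no output)
```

View pics/top_b.png

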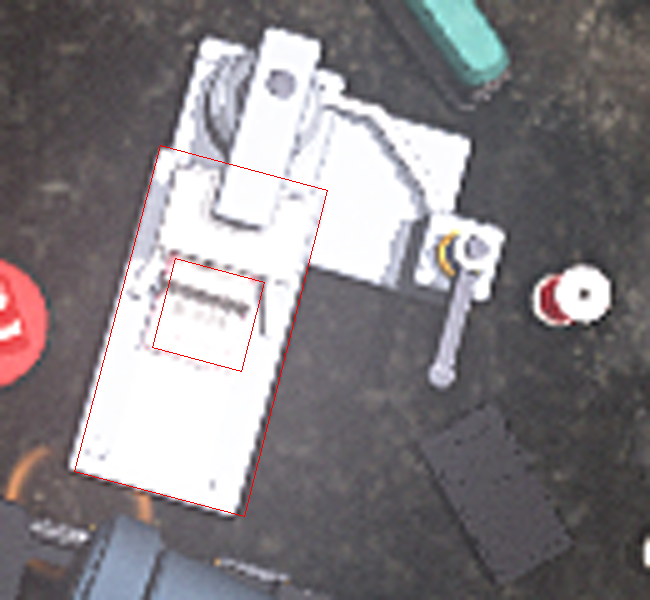

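View pics/scene_b.png

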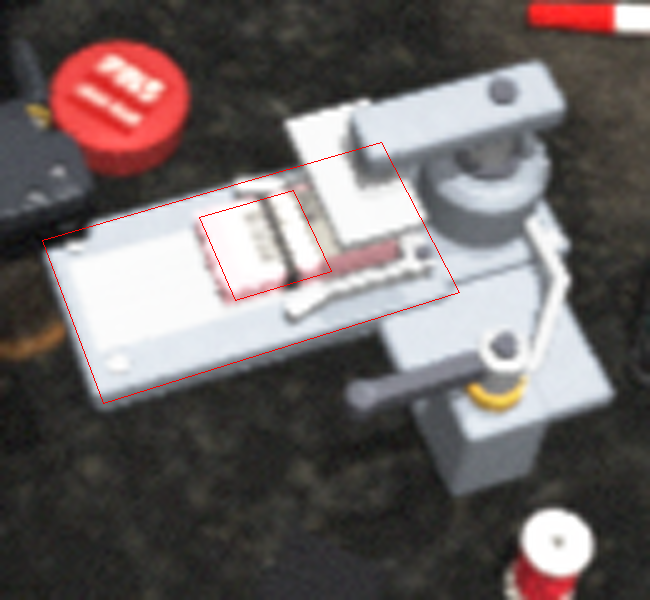

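```bash
python3 - <<'E'
import cv2,numpy as np
a=cv2.imread("pics/scene_a.png");b=cv2.imread("pics/top_a.png")
A=cv2.resize(a[150:330,170:450],None,fx=2.8,fy=2.8,interpolation=cv2.INTER_CUBIC)
b=b[220:390,110:300];b=np.clip((b.astype(float)-120)*1.9,0,255).astype(np.uint8)
B=cv2.resize(b,None,fx=3.3,fy=3.3,interpolation=cv2.INTER_CUBIC)
cv2.imwrite("pics/A.png",A);cv2.imwrite("pics/B.png",B)
E
```

```text
(no output)
```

View pics/A.png

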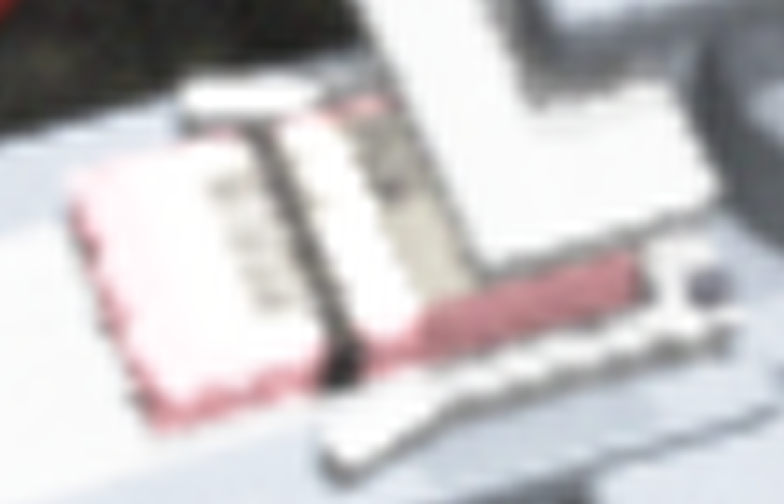

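View pics/B.png

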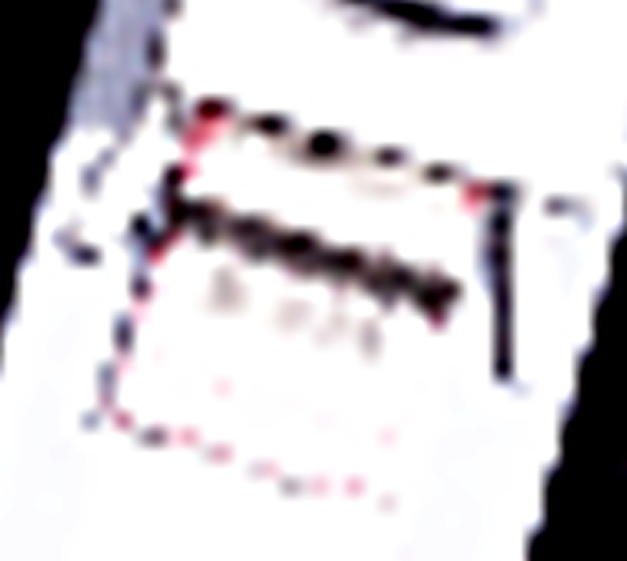

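>>> {"method": "servo_tool", "body": {"increments": [[0.2, [-20, 0, 0], 0], [0.2, [-35, 0, 0], 0], [0.2, [-35, 0, 0], 0], [0.2, [-29, 0, 0], 0], [0.2, [-10, 0, 10], 0]]}}

```text
time_s: 10.62
position: [0.574, -0.1235, 0.1451]
tcp_rot: [[-0.965, 0.262, 0.002], [0.262, 0.965, -0.001], [-0.002, -0.0, -1.0]]
force: [-0.1, 0.3, -0.6]
opening: 0.644
```

>>> {"method": "servo_tool", "body": {"increments": [[0.2, [0, 0, 25], 0], [0.2, [0, 0, 25], 0], [0.2, [0, 0, 15], 0], [0.2, [0, 0, 0], 0]]}}

```text
time_s: 11.12
position: [0.57, -0.122, 0.0796]
tcp_rot: [[-0.965, 0.262, -0.004], [0.262, 0.965, 0.002], [0.004, 0.001, -1.0]]
force: [0.4, -0.4, -0.1]
opening: 0.799
```

```bash
python3 -c "
from h import *
st()"
```

```text
t 11.12 tcp_press [-35.8   0.5  79.6] F [ 0.5 -0.3 -0.1] open 0.80 yaw_tool_y_in_press 89.99 tilt [-0.004  0.001]
```

>>> {"method": "servo_tool", "body": {"increments": [[0.2, [0, 0, 20], 0], [0.2, [0, 0, 20], 0], [0.2, [0, 0, 11], 0], [0.2, [0, 0, 0], 0]]}}

```text
time_s: 11.62
position: [0.5714, -0.1225, 0.0304]
tcp_rot: [[-0.965, 0.262, -0.001], [0.262, 0.965, 0.0], [0.001, 0.0, -1.0]]
force: [0.2, -0.3, 0.3]
opening: 0.798
```

>>> {"method": "servo_tool", "body": {"increments": [[0.3, [0, 0, 0], 0], [0.35, [0, 0, 0], 0], [0.38, [0, 0, 0], 0], [0.4, [0, 0, 0], 0]]}}

```text
time_s: 12.12
position: [0.5715, -0.1223, 0.0308]
tcp_rot: [[-0.965, 0.262, 0.0], [0.262, 0.965, 0.0], [-0.0, 0.0, -1.0]]
force: [-0.7, 1.3, 0.9]
opening: 0.608
```

>>> {"method": "servo_tool", "body": {"increments": [[0.41, [0, 0, 0], 0], [0.42, [0, 0, 0], 0], [0.42, [0, 0, 0], 0]]}}

```text
time_s: 12.5
position: [0.5712, -0.1223, 0.0304]
tcp_rot: [[-0.965, 0.262, -0.001], [0.262, 0.965, 0.0], [0.001, 0.0, -1.0]]
force: [-0.9, 2.1, 0.6]
opening: 0.585
```

>>> {"method": "servo_tool", "body": {"increments": [[0.35, [0, 0, 0], 0], [0.25, [0, 0, -10], 0], [0.25, [0, 0, -25], 0], [0.5, [10, 0, -15], 0], [0.84, [15, 0, 0], 0]]}}

```text
time_s: 13.12
position: [0.5481, -0.1165, 0.0825]
tcp_rot: [[-0.965, 0.262, 0.004], [0.262, 0.965, -0.002], [-0.004, -0.001, -1.0]]
force: [-0.1, -0.2, -0.2]
opening: 0.606
```

>>> {"method": "servo_tool", "body": {"increments": [[0.84, [15, 0, 0], 0], [0.84, [0, 0, 15], 0], [0.84, [0, 0, 25], 0], [0.84, [0, 0, 13], 0], [0.84, [0, 0, 0], 0]]}}

```text
time_s: 13.75
position: [0.5323, -0.1119, 0.0262]
tcp_rot: [[-0.965, 0.262, -0.002], [0.262, 0.965, 0.001], [0.003, 0.0, -1.0]]
force: [-0.1, 0.6, 0.2]
opening: 0.165
```

```bash
python3 -c "
from h import *
st()"
```

```text
t 13.75 tcp_press [-74.8   0.4  26.2] F [-0.2  0.6  0.2] open 0.17 yaw_tool_y_in_press 89.99 tilt [-0.003  0.   ]
```

>>> {"method": "servo_tool", "body": {"increments": [[0.84, [-5, -1, 0], 0], [0.84, [-5, -1, 0], 0], [0.84, [-4, 0, 0], 0], [0.84, [-3, 0, 0], 0], [0.84, [-2, 0, 0], 0]]}}

```text
time_s: 14.38
position: [0.551, -0.1191, 0.0277]
tcp_rot: [[-0.965, 0.262, 0.0], [0.262, 0.965, -0.0], [-0.0, -0.0, -1.0]]
force: [-0.4, 0.2, 0.8]
opening: 0.158
```

>>> {"method": "servo_tool", "body": {"increments": [[0.84, [-1, 0, 0], 0], [0.84, [-1, 0, 0], 0], [0.84, [-1, 0, 0], 0]]}}

```text
time_s: 14.75
position: [0.5536, -0.1197, 0.0275]
tcp_rot: [[-0.965, 0.262, -0.0], [0.262, 0.965, 0.0], [0.0, 0.0, -1.0]]
force: [0.1, 0.6, -0.1]
opening: 0.161
```

>>> {"method": "servo_tool", "body": {"increments": [[0.84, [-0.8, 0, 0], 0], [0.84, [-0.8, 0, 0], 0]]}}

```text
time_s: 15.0
position: [0.554, -0.1198, 0.0275]
tcp_rot: [[-0.965, 0.262, -0.003], [0.262, 0.965, 0.001], [0.003, 0.0, -1.0]]
force: [-3.9, 0.2, 2.7]
opening: 0.158
```

```bash
python3 -c "
from h import *
st()"
```

```text
t 15.00 tcp_press [-51.9  -1.6  27.5] F [-3.8 -0.8  2.7] open 0.16 yaw_tool_y_in_press 90.01 tilt [-0.003  0.   ]
```

>>> {"method": "servo_tool", "body": {"increments": [[0.84, [-0.8, 0, 0], 0], [0.84, [-0.8, 0, 0], 0], [0.84, [-0.8, 0, 0], 0]]}}

```text
time_s: 15.38
position: [0.5543, -0.1197, 0.0273]
tcp_rot: [[-0.965, 0.262, -0.007], [0.262, 0.965, 0.002], [0.007, 0.001, -1.0]]
force: [-8.0, 0.8, 6.0]
opening: 0.16
```

>>> {"method": "servo_tool", "body": {"increments": [[0.84, [3, 0, 0], 0], [0.84, [3, 0, 0], 0], [0.84, [15, 0, 0], 0], [0.84, [30, 0, -20], 0], [0.84, [30, 0, -40], 0]]}}

```text
time_s: 16.0
position: [0.4791, -0.0997, 0.0871]
tcp_rot: [[-0.965, 0.263, -0.0], [0.263, 0.965, 0.0], [0.0, 0.0, -1.0]]
force: [0.7, 0.5, 0.9]
opening: 0.16
```

>>> {"method": "servo_tool", "body": {"increments": [[0.84, [20, 0, -40], 0], [0.84, [10, 0, -40], 0], [0.84, [0, 0, -20], 0], [0.84, [0, 0, 0], 0]]}}

```text
time_s: 16.5
position: [0.4526, -0.0927, 0.1894]
tcp_rot: [[-0.965, 0.262, 0.007], [0.262, 0.965, -0.003], [-0.007, -0.001, -1.0]]
force: [0.2, -0.5, -0.7]
opening: 0.164
```

```bash
python3 - <<'E'
from h import *
st()
p=np.load("press.npy");ca,sa=np.cos(p[2]),np.sin(p[2])
acc={}
for c in ("top","scene"):
    im,d=bot.capture(c);cv2.imwrite(f"pics/{c}_c.png",im)
    C=cloud(c,d);Y=C[...,:2]-p[:2]
    X=np.stack([Y[...,0]*ca+Y[...,1]*sa,-Y[...,0]*sa+Y[...,1]*ca,C[...,2]],-1)*1000
    pts=[]
    for y in range(-14,22,3):
        t=X[(abs(X[...,1]-y)<3)&(X[...,2]>30)&(X[...,2]<44)&(X[...,0]>-105)&(X[...,0]<5)&(d>0)]
        pts.append((y,np.percentile(t[:,0],4)))
    print(c,np.array(pts).round(1).tolist(),"slope deg",np.degrees(np.polyfit(*np.array(pts).T,1)[0]))
    for x in (-34,-30,-26,-22,-18):
        t=X[(abs(X[...,0]-x)<3)&(X[...,2]>30)&(X[...,2]<44)&(abs(X[...,1])<40)&(d>0)]
        print(x,np.percentile(t[:,1],[2,98]).round(1))
a=cv2.imread("pics/scene_c.png")[215:260,260:330];b=cv2.imread("pics/top_c.png")[175:225,265:315]
b=np.clip((b.astype(float)-120)*1.9,0,255).astype(np.uint8)
cv2.imwrite("pics/A2.png",cv2.resize(a,None,fx=11,fy=11,interpolation=cv2.INTER_CUBIC))
cv2.imwrite("pics/B2.png",cv2.resize(b,None,fx=11,fy=11,interpolation=cv2.INTER_CUBIC))
E
```

```text
t 16.50 tcp_press [-156.8   -2.1  189.4] F [ 0.3 -0.4 -0.7] open 0.16 yaw_tool_y_in_press 89.98 tilt [ 0.007 -0.001]
top [[-14.0, -38.4], [-11.0, -37.1], [-8.0, -36.6], [-5.0, -37.2], [-2.0, -37.2], [1.0, -36.8], [4.0, -36.3], [7.0, -36.7], [10.0, -37.3], [13.0, -37.6], [16.0, -37.5], [19.0, -37.5]] slope deg 0.10624961991156011
-34 [-20.5  22.3]
-30 [-20.2  23.1]
-26 [-21.2  22.7]
-22 [-20.   22.5]
-18 [-20.1  23.7]
scene [[-14.0, -37.6], [-11.0, -37.7], [-8.0, -37.6], [-5.0, -38.0], [-2.0, -38.6], [1.0, -38.3], [4.0, -38.4], [7.0, -38.4], [10.0, -38.1], [13.0, -38.7], [16.0, -38.4], [19.0, -39.1]] slope deg -2.057182356845799
-34 [-22.7  22.4]
-30 [-22.7  22.2]
-26 [-22.3  23.1]
-22 [-22.3  21.7]
-18 [-24.4  21.6]
```

```bash
sleep 1
```

```text
(no output)
```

View pics/A2.png

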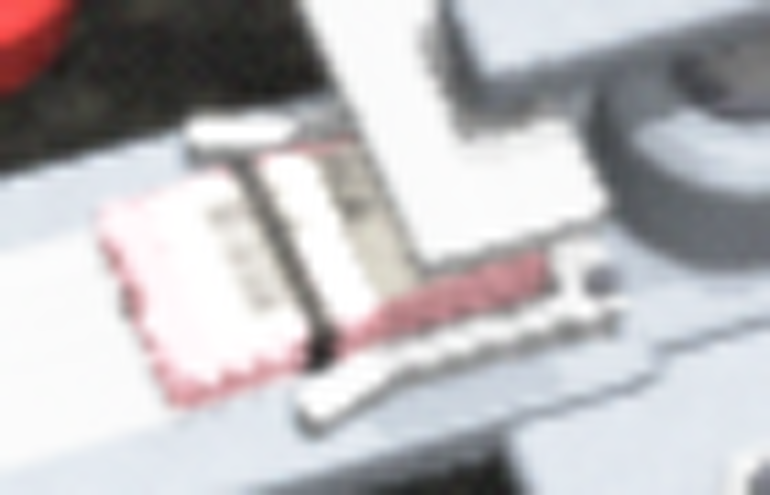

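View pics/B2.png

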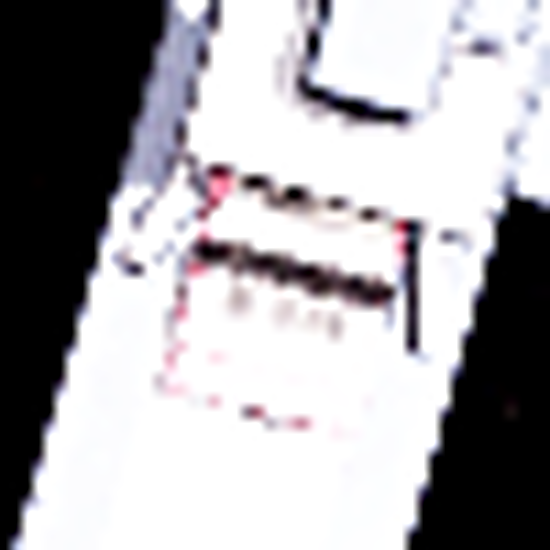

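>>> {"method": "servo_tool", "body": {"increments": [[0.75, [-20, -15, 0], 0], [0.75, [-45, -32, 0], 0], [0.75, [-45, -32, 0], 0], [0.75, [-35, -25, 0], 0], [0.75, [-12, -9, 0], 0]]}}

```text
time_s: 17.23
position: [0.5732, -0.2438, 0.1854]
tcp_rot: [[-0.965, 0.264, -0.001], [0.264, 0.965, 0.001], [0.001, 0.0, -1.0]]
force: [-0.5, 0.6, -1.4]
opening: 0.251
```

>>> {"method": "servo_tool", "body": {"increments": [[0.75, [0, 0, 0], 0], [0.75, [0, 0, 20], 0], [0.75, [0, 0, 30], 0], [0.75, [0, 0, 20], 0], [0.75, [0, 0, 0], 0]]}}

```text
time_s: 17.85
position: [0.5696, -0.2391, 0.1157]
tcp_rot: [[-0.965, 0.261, -0.006], [0.261, 0.965, 0.004], [0.006, 0.002, -1.0]]
force: [-0.6, -0.5, -0.0]
opening: 0.25
```

```bash
python3 - <<'E'
from h import *
st()
p=np.load("press.npy");ca,sa=np.cos(p[2]),np.sin(p[2])
im,d=bot.capture("top");cv2.imwrite("pics/top_d.png",cv2.resize(im[120:270,230:400],None,fx=4,fy=4,interpolation=cv2.INTER_CUBIC))
E
```

```text
t 17.85 tcp_press [  -5.5 -112.7  115.7] F [-0.5 -0.7 -0. ] open 0.25 yaw_tool_y_in_press 90.05 tilt [-0.006  0.002]
```

View pics/top_d.png

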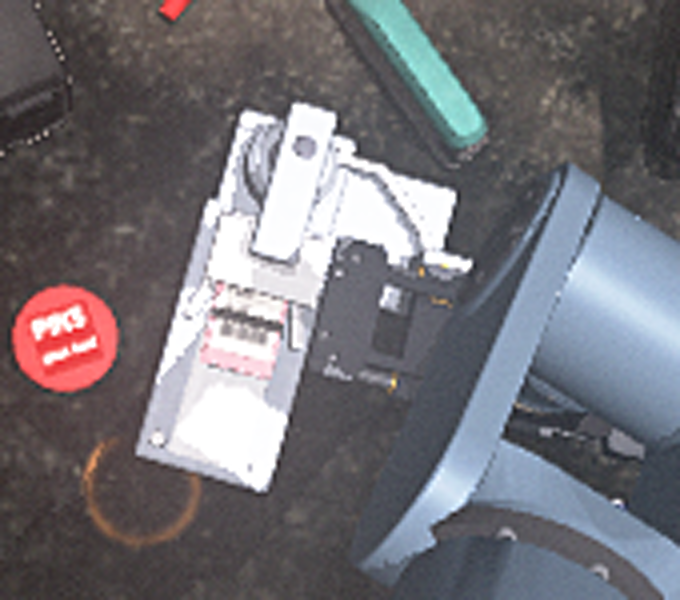

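>>> {"method": "servo_tool", "body": {"increments": [[0.75, [-5, -2, 0], 0], [0.75, [0, 0, 12], 0], [0.75, [0, 0, 17], 0], [0.75, [0, 0, 15], 0], [0.75, [0, 0, 5], 0]]}}

```text
time_s: 18.52
position: [0.5754, -0.2445, 0.0665]
tcp_rot: [[-0.965, 0.262, -0.003], [0.262, 0.965, 0.002], [0.003, 0.001, -1.0]]
force: [-0.2, 0.4, 0.1]
opening: 0.248
```

```bash
cat >> h.py <<'E'
def plz(n=1):
    p=np.load("press.npy");ca,sa=np.cos(p[2]),np.sin(p[2])
    for _ in range(n):
        im,d=bot.capture("top");C=cloud("top",d);Y=C[...,:2]-p[:2]
        X=np.stack([Y[...,0]*ca+Y[...,1]*sa,-Y[...,0]*sa+Y[...,1]*ca,C[...,2]],-1)*1000
        def med(x0,x1,y0,y1,z0,z1):
            k=(X[...,0]>x0)&(X[...,0]<x1)&(X[...,1]>y0)&(X[...,1]<y1)&(X[...,2]>z0)&(X[...,2]<z1)&(d>0);v=X[k][:,2]
            return (round(float(np.median(v)),2),len(v)) if len(v) else None
        print("t %.2f"%bot.read_state()["time_s"],"platen top",med(13,48,20,34,40,90),"xhead",med(35,120,-11,11,70,118))
    return im
E
python3 - <<'E'
from h import *
st();im=plz(2)
im,d=bot.capture("scene");cv2.imwrite("pics/scene_d.png",cv2.resize(im[170:320,230:380],None,fx=4,fy=4,interpolation=cv2.INTER_CUBIC))
E
```

```text
t 18.52 tcp_press [   1.5 -116.3   66.5] F [-0.3  0.3  0.1] open 0.25 yaw_tool_y_in_press 89.99 tilt [-0.003  0.001]
t 18.57 platen top (76.0, 79) xhead (105.34, 312)
t 18.62 platen top (76.42, 78) xhead (105.31, 311)
```

View pics/scene_d.png

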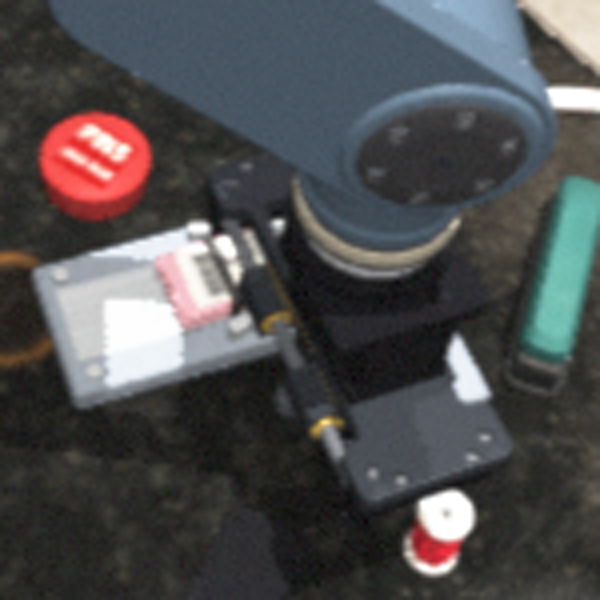

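>>> {"method": "servo_tool", "body": {"increments": [[0.75, [0, -3, 0], 0], [0.75, [0, -1, 0], 0], [0.75, [0, -1, 0], 0], [0.75, [0, -1, 0], 0]]}}

```text
time_s: 19.18
position: [0.5756, -0.2488, 0.0687]
tcp_rot: [[-0.965, 0.263, 0.001], [0.263, 0.965, 0.003], [-0.0, 0.004, -1.0]]
force: [4.2, 8.0, -0.1]
opening: 0.252
```

>>> {"method": "servo_tool", "body": {"increments": [[0.75, [-0.2, -1.5, 0], -1.7], [0.75, [-0.2, -1.5, 0], -1.7], [0.75, [-0.2, -1.5, 0], -1.7]]}}

```text
time_s: 19.55
position: [0.5755, -0.2519, 0.0687]
tcp_rot: [[-0.984, 0.176, 0.002], [0.176, 0.984, 0.005], [-0.001, 0.006, -1.0]]
force: [4.3, 10.9, 0.0]
opening: 0.251
```

```bash
python3 - <<'E'
from h import *
st();im=plz(1)
E
```

```text
t 19.55 tcp_press [   3.5 -123.5   68.7] F [ 1.3 11.7  0. ] open 0.25 yaw_tool_y_in_press 95.06 tilt [0.    0.006]
t 19.60 platen top (76.28, 79) xhead (105.36, 314)
```

>>> {"method": "servo_tool", "body": {"increments": [[0.75, [-0.2, -1.5, 0], -1.7], [0.75, [-0.2, -1.5, 0], -1.7], [0.75, [-0.2, -1.5, 0], -1.7], [0.75, [-0.2, -1.5, 0], -1.7]]}}

```text
time_s: 20.1
position: [0.5756, -0.2572, 0.0687]
tcp_rot: [[-0.998, 0.058, 0.002], [0.058, 0.998, 0.007], [-0.001, 0.007, -1.0]]
force: [5.0, 12.1, -0.4]
opening: 0.254
```

```bash
cat >> h.py <<'E'
def la():
    s,q,Rp=st();th=np.arctan2((Rp@s["tcp_rot"])[1,1],(Rp@s["tcp_rot"])[0,1])-np.pi/2
    r=np.array([q[0]-50,q[1]+115]);d=np.hypot(*r)
    for o in (5.8,-5.8):
        print("lever angle est (offset %.1f): %.3f"%(o,np.arctan2(-r[1],-r[0])-np.arcsin(o/d)),end="; ")
    print("tool turn %.3f  tangential F %.1f radius %.1f"%(th,(Rp@s["force"])[:2]@[np.sin(th),-np.cos(th)],d))
E
python3 - <<'E'
from h import *
la();im=plz(1)
E
```

```text
t 20.10 tcp_press [   5.  -128.6   68.7] F [ 1.7 12.9 -0.4] open 0.25 yaw_tool_y_in_press 101.85 tilt [-0.     0.007]
lever angle est (offset 5.8): 0.170; lever angle est (offset -5.8): 0.417; tool turn 0.207  tangential F -12.3 radius 47.0
t 20.15 platen top (75.37, 76) xhead (105.28, 311)
```

>>> {"method": "servo_tool", "body": {"increments": [[0.75, [0.3, -1.5, 0], -1.6], [0.75, [0.3, -1.5, 0], -1.6], [0.75, [0.3, -1.5, 0], -1.6]]}}

```text
time_s: 20.52
position: [0.5759, -0.2612, 0.0686]
tcp_rot: [[-1.0, -0.025, 0.004], [-0.025, 1.0, 0.007], [-0.005, 0.007, -1.0]]
force: [9.8, 13.7, -0.9]
opening: 0.253
```

```bash
python3 - <<'E'
from h import *
la();im=plz(1)
E
```

```text
t 20.52 tcp_press [   6.3 -132.4   68.6] F [ 5.9 15.8 -0.9] open 0.25 yaw_tool_y_in_press 106.62 tilt [0.002 0.008]
lever angle est (offset 5.8): 0.255; lever angle est (offset -5.8): 0.502; tool turn 0.290  tangential F -13.5 radius 47.0
t 20.57 platen top (75.86, 77) xhead (105.34, 308)
```

>>> {"method": "servo_tool", "body": {"increments": [[0.75, [0.3, -1.5, 0], -1.7], [0.75, [0.2, -1.5, 0], -1.7]]}}

```text
time_s: 20.82
position: [0.5755, -0.2639, 0.0686]
tcp_rot: [[-0.996, -0.084, 0.004], [-0.084, 0.996, 0.008], [-0.005, 0.007, -1.0]]
force: [7.3, 14.1, -0.7]
opening: 0.252
```

```bash
python3 - <<'E'
from h import *
la();im=plz(1)
E
```

```text
t 20.82 tcp_press [   6.7 -135.    68.6] F [ 3.3 15.5 -0.7] open 0.25 yaw_tool_y_in_press 110.02 tilt [0.002 0.008]
lever angle est (offset 5.8): 0.310; lever angle est (offset -5.8): 0.554; tool turn 0.349  tangential F -13.4 radius 47.7
t 20.88 platen top (75.81, 78) xhead (105.34, 309)
```

>>> {"method": "servo_tool", "body": {"increments": [[0.75, [0.2, -1.5, 0], -1.6], [0.75, [0.2, -1.5, 0], -1.6]]}}

```text
time_s: 21.12
position: [0.5749, -0.2665, 0.0686]
tcp_rot: [[-0.99, -0.14, 0.003], [-0.14, 0.99, 0.008], [-0.004, 0.008, -1.0]]
force: [8.9, 14.1, -0.7]
opening: 0.251
```

```bash
python3 - <<'E'
from h import *
la();im=plz(1)
E
```

```text
t 21.12 tcp_press [   6.8 -137.7   68.6] F [ 4.8 16.  -0.7] open 0.25 yaw_tool_y_in_press 113.23 tilt [0.001 0.009]
lever angle est (offset 5.8): 0.364; lever angle est (offset -5.8): 0.603; tool turn 0.405  tangential F -12.8 radius 48.8
t 21.18 platen top (76.04, 77) xhead (105.17, 312)
```

>>> {"method": "servo_tool", "body": {"increments": [[0.75, [0.2, -1.5, 0], -1.6], [0.75, [0.2, -1.0, 0], -1.1]]}}

```text
time_s: 21.42
position: [0.5744, -0.2688, 0.0684]
tcp_rot: [[-0.983, -0.186, 0.002], [-0.186, 0.982, 0.009], [-0.003, 0.008, -1.0]]
force: [7.3, 14.7, 1.0]
opening: 0.247
```

```bash
python3 - <<'E'
from h import *
la();im=plz(1)
E
```

```text
t 21.43 tcp_press [   6.9 -140.1   68.4] F [ 3.2 16.1  1. ] open 0.25 yaw_tool_y_in_press 115.92 tilt [-0.001  0.009]
lever angle est (offset 5.8): 0.410; lever angle est (offset -5.8): 0.643; tool turn 0.452  tangential F -13.0 radius 49.8
t 21.48 platen top (75.85, 80) xhead (105.02, 306)
```

>>> {"method": "servo_tool", "body": {"increments": [[0.75, [0, 0, 0], 0]]}}

```text
time_s: 21.6
position: [0.5743, -0.2689, 0.0685]
tcp_rot: [[-0.983, -0.185, 0.002], [-0.185, 0.983, 0.009], [-0.003, 0.008, -1.0]]
force: [6.9, 13.7, -0.5]
opening: 0.25
```

```bash
python3 - <<'E'
from h import *
la();im=plz(2)
E
```

```text
t 21.60 tcp_press [   6.8 -140.2   68.5] F [ 3.  15.  -0.5] open 0.25 yaw_tool_y_in_press 115.89 tilt [-0.001  0.009]
lever angle est (offset 5.8): 0.412; lever angle est (offset -5.8): 0.645; tool turn 0.452  tangential F -12.2 radius 50.0
t 21.65 platen top (75.83, 78) xhead (105.31, 313)
t 21.70 platen top (75.87, 80) xhead (105.21, 306)
```

Not moving yet (noise ~0.15 mm). Continue in small steps.

>>> {"method": "servo_tool", "body": {"increments": [[0.75, [0.1, -1.5, 0], -1.6], [0.75, [0.1, -1.0, 0], -1.1]]}}

```text
time_s: 21.95
position: [0.5744, -0.271, 0.0684]
tcp_rot: [[-0.973, -0.232, 0.001], [-0.232, 0.973, 0.009], [-0.003, 0.009, -1.0]]
force: [6.6, 14.6, -0.1]
opening: 0.246
```

```bash
python3 - <<'E'
from h import *
la();im=plz(2)
E
```

```text
t 21.95 tcp_press [   7.5 -142.2   68.4] F [ 2.5 15.9 -0.1] open 0.25 yaw_tool_y_in_press 118.63 tilt [-0.001  0.009]
lever angle est (offset 5.8): 0.454; lever angle est (offset -5.8): 0.685; tool turn 0.500  tangential F -12.7 radius 50.4
t 22.00 platen top (75.72, 77) xhead (104.92, 307)
t 22.05 platen top (75.59, 77) xhead (104.8, 305)
```

>>> {"method": "servo_tool", "body": {"increments": [[0.75, [0.1, -1.5, 0], -1.6], [0.75, [0.1, -1.0, 0], -1.1]]}}

```text
time_s: 22.3
position: [0.5741, -0.2736, 0.0683]
tcp_rot: [[-0.961, -0.278, -0.0], [-0.278, 0.961, 0.009], [-0.002, 0.009, -1.0]]
force: [4.4, 14.2, 0.4]
opening: 0.247
```

```bash
python3 - <<'E'
from h import *
la();im=plz(2)
E
```

```text
t 22.30 tcp_press [   7.9 -144.7   68.3] F [ 0.5 14.8  0.4] open 0.25 yaw_tool_y_in_press 121.35 tilt [-0.003  0.009]
lever angle est (offset 5.8): 0.502; lever angle est (offset -5.8): 0.727; tool turn 0.547  tangential F -12.4 radius 51.6
t 22.35 platen top (73.32, 78) xhead (102.78, 303)
t 22.40 platen top (72.92, 77) xhead (102.31, 305)
```

>>> {"method": "servo_tool", "body": {"increments": [[0.75, [0, 0, 0], 0], [0.75, [0, 0, 0], 0]]}}

```text
time_s: 22.65
position: [0.5741, -0.274, 0.0683]
tcp_rot: [[-0.961, -0.278, -0.0], [-0.278, 0.961, 0.009], [-0.002, 0.008, -1.0]]
force: [5.6, 12.8, -0.2]
opening: 0.254
```

```bash
python3 - <<'E'
from h import *
la();im=plz(2)
E
```

```text
t 22.65 tcp_press [   8.  -145.1   68.3] F [ 2.  13.8 -0.2] open 0.25 yaw_tool_y_in_press 121.31 tilt [-0.002  0.008]
lever angle est (offset 5.8): 0.510; lever angle est (offset -5.8): 0.734; tool turn 0.546  tangential F -10.7 radius 51.7
t 22.70 platen top (69.98, 77) xhead (98.84, 309)
t 22.75 platen top (68.85, 76) xhead (98.11, 304)
```

>>> {"method": "servo_tool", "body": {"increments": [[0.75, [0, 1.5, 0], 0]]}}

```text
time_s: 22.88
position: [0.5736, -0.2736, 0.0683]
tcp_rot: [[-0.961, -0.278, -0.0], [-0.278, 0.961, 0.007], [-0.002, 0.007, -1.0]]
force: [3.7, 9.0, -0.0]
opening: 0.256
```

```bash
python3 - <<'E'
from h import *
la();im=plz(2)
E
```

```text
t 22.88 tcp_press [   7.3 -144.9   68.3] F [ 1.2  9.7 -0. ] open 0.26 yaw_tool_y_in_press 121.35 tilt [-0.002  0.006]
lever angle est (offset 5.8): 0.499; lever angle est (offset -5.8): 0.722; tool turn 0.547  tangential F -7.6 radius 52.1
t 22.93 platen top (66.85, 75) xhead (96.06, 307)
t 22.98 platen top (65.79, 75) xhead (95.44, 301)
```

>>> {"method": "servo_tool", "body": {"increments": [[0.75, [0, 1.5, 0], 0], [0.75, [0, 1, 0], 0], [0.75, [0, 0, 0], 0], [0.75, [0, 0, 0], 0]]}}

```text
time_s: 23.48
position: [0.5726, -0.2733, 0.0685]
tcp_rot: [[-0.96, -0.278, -0.0], [-0.278, 0.96, 0.004], [-0.001, 0.004, -1.0]]
force: [2.3, 6.6, -1.1]
opening: 0.249
```

```bash
python3 - <<'E'
from h import *
la();im=plz(2)
E
```

```text
t 23.48 tcp_press [   6.4 -144.8   68.5] F [ 0.5  7.  -1.1] open 0.25 yaw_tool_y_in_press 121.36 tilt [-0.001  0.004]
lever angle est (offset 5.8): 0.490; lever angle est (offset -5.8): 0.709; tool turn 0.547  tangential F -5.7 radius 52.9
t 23.52 platen top (59.36, 74) xhead (88.08, 299)
t 23.57 platen top (58.49, 73) xhead (87.8, 298)
```

>>> {"method": "servo_tool", "body": {"increments": [[0.75, [0, 0, 0], 0], [0.75, [0, 0, 0], 0], [0.75, [0, 0, 0], 0], [0.75, [0, 0, 0], 0], [0.75, [0, 0, 0], 0]]}}

```text
time_s: 24.2
position: [0.5727, -0.2733, 0.0685]
tcp_rot: [[-0.96, -0.278, -0.0], [-0.278, 0.96, 0.004], [-0.001, 0.004, -1.0]]
force: [2.8, 5.9, -0.4]
opening: 0.247
```

>>> {"method": "servo_tool", "body": {"increments": [[0.75, [0, 0, 0], 0], [0.75, [0, 0, 0], 0], [0.75, [0, 0, 0], 0], [0.75, [0, 0, 0], 0], [0.75, [0, 0, 0], 0]]}}

```text
time_s: 24.82
position: [0.5727, -0.2738, 0.0685]
tcp_rot: [[-0.96, -0.279, -0.0], [-0.279, 0.96, 0.003], [-0.001, 0.003, -1.0]]
force: [1.7, 5.8, -1.7]
opening: 0.248
```

```bash
python3 - <<'E'
from h import *
la();im=plz(2);cv2.imwrite("pics/top_e.png",cv2.resize(im[120:270,230:400],None,fx=4,fy=4,interpolation=cv2.INTER_CUBIC))
E
```

```text
t 24.82 tcp_press [   6.5 -145.4   68.5] F [ 0.2  6.  -1.7] open 0.25 yaw_tool_y_in_press 121.37 tilt [-0.001  0.003]
lever angle est (offset 5.8): 0.500; lever angle est (offset -5.8): 0.719; tool turn 0.548  tangential F -5.0 radius 53.0
t 24.88 platen top (45.08, 72) xhead (74.38, 288)
t 24.93 platen top (45.06, 73) xhead (74.65, 289)
```

View pics/top_e.png

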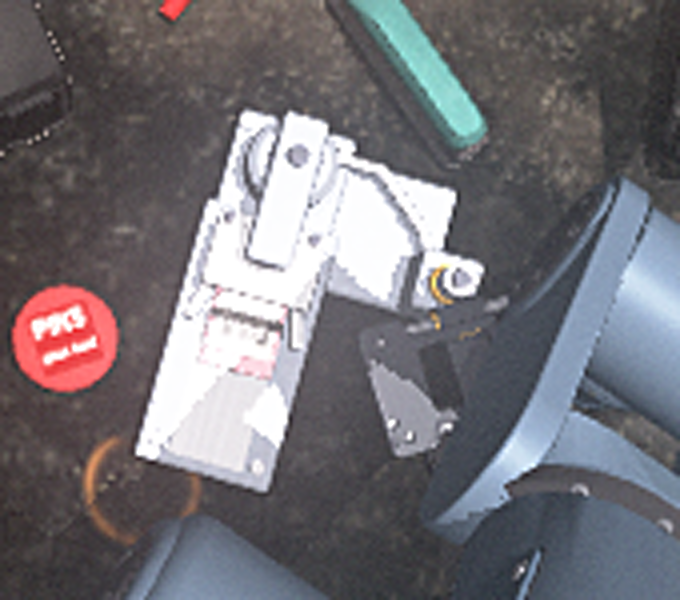

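>>> {"method": "servo_tool", "body": {"increments": [[0.75, [-2, 3, 0], 0], [0.75, [-1, 4, 0], 1.5], [0.75, [0, 3, 0], 1.5], [0.75, [0, 1.5, 0], 0], [0.75, [0, 1, 0], 0.5]]}}

```text
time_s: 25.55
position: [0.5722, -0.263, 0.0687]
tcp_rot: [[-0.976, -0.219, 0.0], [-0.219, 0.976, -0.0], [-0.0, -0.0, -1.0]]
force: [-0.7, -0.5, -0.3]
opening: 0.248
```

```bash
python3 - <<'E'
from h import *
la()
E
```

```text
t 25.55 tcp_press [   3.2 -135.    68.7] F [-0.5 -0.7 -0.3] open 0.25 yaw_tool_y_in_press 117.87 tilt [ 0. -0.]
lever angle est (offset 5.8): 0.290; lever angle est (offset -5.8): 0.518; tool turn 0.486  tangential F 0.4 radius 50.9
```

>>> {"method": "servo_tool", "body": {"increments": [[0.75, [0, 1.5, 0], 1.3], [0.75, [0, 1.5, 0], 1.7], [0.75, [-0.2, 1.5, 0], 1.7], [0.75, [-0.2, 1.5, 0], 1.7]]}}

```text
time_s: 26.05
position: [0.572, -0.2589, 0.0688]
tcp_rot: [[-0.994, -0.108, 0.001], [-0.108, 0.994, -0.004], [-0.001, -0.004, -1.0]]
force: [-0.3, -6.8, -1.4]
opening: 0.248
```

```bash
python3 - <<'E'
from h import *
la()
E
```

```text
t 26.05 tcp_press [   2.  -131.1   68.8] F [ 1.5 -6.6 -1.4] open 0.25 yaw_tool_y_in_press 111.42 tilt [ 0.002 -0.003]
lever angle est (offset 5.8): 0.208; lever angle est (offset -5.8): 0.438; tool turn 0.374  tangential F 6.7 radius 50.6
```

>>> {"method": "servo_tool", "body": {"increments": [[0.75, [-0.2, 1.5, 0], 1.2], [0.75, [-0.2, 1.5, 0], 1.2], [0.75, [-0.2, 1.5, 0], 1.4], [0.75, [-0.2, 1.5, 0], 1.6]]}}

```text
time_s: 26.55
position: [0.572, -0.2552, 0.0688]
tcp_rot: [[-1.0, -0.015, 0.001], [-0.015, 1.0, -0.007], [-0.001, -0.007, -1.0]]
force: [-2.8, -11.2, -2.5]
opening: 0.249
```

```bash
python3 - <<'E'
from h import *
la()
E
```

```text
t 26.55 tcp_press [   1.1 -127.6   68.8] F [  0.2 -11.6  -2.5] open 0.25 yaw_tool_y_in_press 106.07 tilt [ 0.003 -0.007]
lever angle est (offset 5.8): 0.136; lever angle est (offset -5.8): 0.366; tool turn 0.280  tangential F 11.2 radius 50.5
```

>>> {"method": "servo_tool", "body": {"increments": [[0.75, [0.0, 1.5, 0], 1.5], [0.75, [0.0, 1.5, 0], 1.5], [0.75, [0.0, 1.5, 0], 1.5]]}}

```text
time_s: 26.92
position: [0.5718, -0.2505, 0.0688]
tcp_rot: [[-0.998, 0.063, 0.001], [0.063, 0.998, -0.007], [-0.001, -0.007, -1.0]]
force: [-3.3, -10.4, -1.4]
opening: 0.255
```

```bash
python3 - <<'E'
from h import *
la()
E
```

```text
t 26.93 tcp_press [  -0.4 -123.    68.8] F [ -0.4 -10.9  -1.4] open 0.25 yaw_tool_y_in_press 101.56 tilt [ 0.002 -0.006]
lever angle est (offset 5.8): 0.044; lever angle est (offset -5.8): 0.272; tool turn 0.202  tangential F 10.6 radius 51.0
```

>>> {"method": "servo_tool", "body": {"increments": [[0.75, [0.0, 1.5, 0], 1.3], [0.75, [0.0, 1.5, 0], 1.3], [0.75, [0.0, 1.5, 0], 1.3], [0.75, [0.0, 1.5, 0], 1.3]]}}

```text
time_s: 27.42
position: [0.5722, -0.244, 0.0687]
tcp_rot: [[-0.988, 0.154, 0.0], [0.154, 0.988, -0.006], [-0.001, -0.006, -1.0]]
force: [-2.1, -10.8, -1.9]
opening: 0.247
```

```bash
python3 - <<'E'
from h import *
la()
E
```

```text
t 27.43 tcp_press [  -1.7 -116.7   68.7] F [  0.7 -11.   -1.9] open 0.25 yaw_tool_y_in_press 96.37 tilt [ 0.002 -0.006]
lever angle est (offset 5.8): -0.079; lever angle est (offset -5.8): 0.146; tool turn 0.111  tangential F 11.0 radius 51.8
```

>>> {"method": "servo_tool", "body": {"increments": [[0.75, [0.0, 1.2, 0], 1.3], [0.75, [0.0, 1.2, 0], 1.3]]}}

```text
time_s: 27.68
position: [0.5727, -0.2415, 0.0687]
tcp_rot: [[-0.98, 0.198, 0.0], [0.198, 0.98, -0.006], [-0.001, -0.005, -1.0]]
force: [-2.2, -10.2, -1.8]
opening: 0.25
```

```bash
python3 - <<'E'
from h import *
la()
E
```

```text
t 27.68 tcp_press [  -1.9 -114.2   68.7] F [  0.5 -10.4  -1.8] open 0.25 yaw_tool_y_in_press 93.76 tilt [ 0.002 -0.005]
lever angle est (offset 5.8): -0.128; lever angle est (offset -5.8): 0.096; tool turn 0.066  tangential F 10.4 radius 51.9
```

>>> {"method": "servo_tool", "body": {"increments": [[0.75, [0.0, 1.2, 0], 1.2], [0.75, [0.0, 1.2, 0], 1.2], [0.75, [0.0, 1.0, 0], 1.0]]}}

```text
time_s: 28.05
position: [0.5735, -0.238, 0.0687]
tcp_rot: [[-0.967, 0.256, 0.0], [0.256, 0.967, -0.005], [-0.002, -0.005, -1.0]]
force: [-2.6, -9.8, -2.6]
opening: 0.252
```

```bash
python3 - <<'E'
from h import *
la()
E
```

```text
t 28.05 tcp_press [  -2.  -110.5   68.7] F [  0.1 -10.2  -2.6] open 0.25 yaw_tool_y_in_press 90.37 tilt [ 0.002 -0.005]
lever angle est (offset 5.8): -0.197; lever angle est (offset -5.8): 0.026; tool turn 0.006  tangential F 10.2 radius 52.2
```

>>> {"method": "servo_tool", "body": {"increments": [[0.75, [0.0, 0.8, 0], 0.8], [0.75, [0.0, 0.8, 0], 0.8]]}}

```text
time_s: 28.3
position: [0.574, -0.2364, 0.0687]
tcp_rot: [[-0.959, 0.283, 0.001], [0.283, 0.959, -0.005], [-0.002, -0.005, -1.0]]
force: [-2.3, -8.3, -1.7]
opening: 0.251
```

```bash
python3 - <<'E'
from h import *
la()
E
```

```text
t 28.30 tcp_press [  -2.  -108.9   68.7] F [-0.1 -8.6 -1.7] open 0.25 yaw_tool_y_in_press 88.78 tilt [ 0.002 -0.005]
lever angle est (offset 5.8): -0.229; lever angle est (offset -5.8): -0.007; tool turn -0.021  tangential F 8.6 radius 52.3
```

>>> {"method": "servo_tool", "body": {"increments": [[0.75, [0.0, 0.7, 0], 0.6], [0.75, [0.0, 0.7, 0], 0.6]]}}

```text
time_s: 28.55
position: [0.5745, -0.235, 0.0687]
tcp_rot: [[-0.953, 0.303, 0.001], [0.303, 0.953, -0.005], [-0.002, -0.005, -1.0]]
force: [-1.8, -9.4, -1.5]
opening: 0.254
```

>>> {"method": "servo_tool", "body": {"increments": [[0.75, [0.0, 0.7, 0], 0.5], [0.75, [0.0, 0.6, 0], 0.5]]}}

```text
time_s: 28.8
position: [0.5749, -0.2336, 0.0687]
tcp_rot: [[-0.948, 0.319, 0.001], [0.319, 0.948, -0.005], [-0.002, -0.004, -1.0]]
force: [-1.8, -9.3, -2.0]
opening: 0.253
```

>>> {"method": "servo_tool", "body": {"increments": [[0.75, [0.0, 0.6, 0], 0.3], [0.75, [0.0, 0.6, 0], 0.3]]}}

```text
time_s: 29.05
position: [0.5753, -0.2325, 0.0687]
tcp_rot: [[-0.944, 0.329, 0.001], [0.329, 0.944, -0.005], [-0.002, -0.004, -1.0]]
force: [-2.0, -9.2, -3.0]
opening: 0.251
```

```bash
python3 - <<'E'
from h import *
la()
E
```

```text
t 29.05 tcp_press [  -1.8 -104.8   68.7] F [ 0.5 -9.4 -3. ] open 0.25 yaw_tool_y_in_press 85.99 tilt [ 0.002 -0.005]
lever angle est (offset 5.8): -0.304; lever angle est (offset -5.8): -0.084; tool turn -0.070  tangential F 9.3 radius 52.8
```

>>> {"method": "servo_tool", "body": {"increments": [[0.75, [0.0, 0.6, 0], 0.3], [0.75, [0.0, 0.6, 0], 0.3]]}}

```text
time_s: 29.3
position: [0.5756, -0.2315, 0.0686]
tcp_rot: [[-0.941, 0.339, 0.0], [0.339, 0.941, -0.005], [-0.002, -0.005, -1.0]]
force: [-2.4, -9.3, -1.9]
opening: 0.25
```

>>> {"method": "servo_tool", "body": {"increments": [[0.75, [0.0, 0.6, 0], 0.3], [0.75, [0.0, 0.6, 0], 0.3]]}}

```text
time_s: 29.55
position: [0.5759, -0.2309, 0.0686]
tcp_rot: [[-0.937, 0.349, 0.0], [0.349, 0.937, -0.006], [-0.002, -0.006, -1.0]]
force: [-2.5, -11.6, -2.6]
opening: 0.252
```

>>> {"method": "servo_tool", "body": {"increments": [[0.75, [0.0, 0.6, 0], 0.3], [0.75, [0.0, 0.6, 0], 0.3]]}}

```text
time_s: 29.8
position: [0.5762, -0.2304, 0.0686]
tcp_rot: [[-0.934, 0.358, 0.0], [0.358, 0.934, -0.007], [-0.002, -0.006, -1.0]]
force: [-3.5, -13.5, -2.5]
opening: 0.255
```

```bash
python3 - <<'E'
from h import *
la()
E
```

```text
t 29.80 tcp_press [  -1.5 -102.6   68.6] F [  0.1 -14.   -2.5] open 0.26 yaw_tool_y_in_press 84.21 tilt [ 0.002 -0.007]
lever angle est (offset 5.8): -0.347; lever angle est (offset -5.8): -0.127; tool turn -0.101  tangential F 13.9 radius 53.0
```

>>> {"method": "servo_tool", "body": {"increments": [[0.75, [0.0, 0.6, 0], 0], [0.75, [0.0, 0.5, 0], 0], [0.75, [0, 0, 0], 0]]}}

```text
time_s: 30.18
position: [0.5763, -0.2301, 0.0686]
tcp_rot: [[-0.934, 0.358, -0.0], [0.358, 0.934, -0.008], [-0.002, -0.007, -1.0]]
force: [-3.8, -14.3, -3.2]
opening: 0.25
```

```bash
python3 - <<'E'
from h import *
la();plz(1)
E
```

```text
t 30.18 tcp_press [  -1.5 -102.2   68.6] F [  0.  -14.8  -3.2] open 0.25 yaw_tool_y_in_press 84.22 tilt [ 0.002 -0.008]
lever angle est (offset 5.8): -0.353; lever angle est (offset -5.8): -0.133; tool turn -0.101  tangential F 14.8 radius 53.0
t 30.23 platen top (45.27, 70) xhead (74.41, 281)
```

>>> {"method": "servo_tool", "body": {"increments": [[0.75, [0.0, 0.7, 0], 0], [0.75, [0, 0, 0], 0]]}}

```text
time_s: 30.48
position: [0.5763, -0.2299, 0.0686]
tcp_rot: [[-0.934, 0.358, -0.001], [0.358, 0.934, -0.008], [-0.002, -0.008, -1.0]]
force: [-4.4, -15.7, -2.9]
opening: 0.252
```

```bash
python3 - <<'E'
from h import *
la()
E
```

```text
t 30.48 tcp_press [  -1.5 -102.    68.6] F [ -0.2 -16.3  -2.9] open 0.25 yaw_tool_y_in_press 84.22 tilt [ 0.001 -0.008]
lever angle est (offset 5.8): -0.357; lever angle est (offset -5.8): -0.138; tool turn -0.101  tangential F 16.2 radius 53.1
```

>>> {"method": "servo_tool", "body": {"increments": [[0.75, [0, -2, 0], 0], [0.75, [0, -3, 0], 0], [0.75, [0, -3, 0], -2], [0.75, [0, -2, 0], -2], [0.75, [0, 0, 0], 0]]}}

```text
time_s: 31.1
position: [0.5733, -0.2334, 0.0685]
tcp_rot: [[-0.956, 0.294, -0.0], [0.294, 0.956, 0.001], [0.001, 0.001, -1.0]]
force: [0.2, -1.1, -0.7]
opening: 0.25
```

```bash
python3 - <<'E'
from h import *
la()
E
```

```text
t 31.10 tcp_press [  -3.4 -106.2   68.5] F [ 0.5 -1.  -0.7] open 0.25 yaw_tool_y_in_press 88.10 tilt [-0.001  0.001]
lever angle est (offset 5.8): -0.270; lever angle est (offset -5.8): -0.056; tool turn -0.033  tangential F 0.9 radius 54.1
```

>>> {"method": "servo_tool", "body": {"increments": [[0.6, [0, -3, 0], -1], [0.6, [0, -3, 0], 0], [0.6, [0, 0, 0], 0]]}}

```text
time_s: 31.48
position: [0.5717, -0.2395, 0.0685]
tcp_rot: [[-0.961, 0.276, -0.0], [0.276, 0.961, 0.0], [0.0, 0.0, -1.0]]
force: [0.1, 0.2, 0.2]
opening: 0.392
```

```bash
python3 - <<'E'
from h import *
la()
E
```

```text
t 31.48 tcp_press [  -3.3 -112.5   68.5] F [0.1 0.2 0.2] open 0.39 yaw_tool_y_in_press 89.16 tilt [-0.  0.]
lever angle est (offset 5.8): -0.156; lever angle est (offset -5.8): 0.062; tool turn -0.015  tangential F -0.2 radius 53.4
```

Free; lift and clear away for a final look.

>>> {"method": "servo_tool", "body": {"increments": [[0.6, [0, 0, -10], 0], [0.6, [0, 0, -25], 0], [0.6, [0, 0, -40], 0], [0.6, [0, 0, -40], 0], [0.6, [20, 0, -20], 0]]}}

```text
time_s: 32.1
position: [0.5548, -0.235, 0.2071]
tcp_rot: [[-0.961, 0.275, 0.006], [0.275, 0.961, -0.004], [-0.007, -0.002, -1.0]]
force: [0.4, 0.6, -0.6]
opening: 0.394
```

>>> {"method": "servo_tool", "body": {"increments": [[0.6, [40, 10, 0], 0], [0.6, [45, 20, 0], 0], [0.6, [40, 40, 0], 0], [0.6, [20, 40, 0], 0], [0.6, [0, 30, 0], 0]]}}

```text
time_s: 32.72
position: [0.45, -0.0573, 0.2043]
tcp_rot: [[-0.961, 0.276, -0.001], [0.276, 0.961, 0.0], [0.001, 0.0, -1.0]]
force: [0.3, -1.3, -0.1]
opening: 0.399
```

>>> {"method": "servo_tool", "body": {"increments": [[0.6, [0, 40, 0], 0], [0.6, [0, 30, 0], 0], [0.6, [0, 15, 0], 0], [0.6, [0, 0, 0], 0]]}}

```text
time_s: 33.22
position: [0.4754, 0.0227, 0.2039]
tcp_rot: [[-0.962, 0.274, 0.001], [0.274, 0.962, -0.0], [-0.001, -0.0, -1.0]]
force: [-0.1, -0.5, 0.2]
opening: 0.401
```

```bash
python3 - <<'E'
from h import *
st();im=plz(2);cv2.imwrite("pics/top_f.png",cv2.resize(im[120:270,230:400],None,fx=4,fy=4,interpolation=cv2.INTER_CUBIC))
im,d=bot.capture("scene");cv2.imwrite("pics/scene_f.png",cv2.resize(im[180:330,220:370],None,fx=4,fy=4,interpolation=cv2.INTER_CUBIC))
p=np.load("press.npy");ca,sa=np.cos(p[2]),np.sin(p[2])
def pf(c,d):
    C=cloud(c,d);Y=C[...,:2]-p[:2];return np.stack([Y[...,0]*ca+Y[...,1]*sa,-Y[...,0]*sa+Y[...,1]*ca,C[...,2]],-1)*1000
dt=bot.capture("top")[1]
for c,X,dd in (("scene0",np.load("pics/scene_pf.npy"),1),("scene",pf("scene",d),d),("top0",np.load("pics/top_pf.npy"),1),("top",pf("top",dt),dt)):
    k=(X[...,2]>82)&(X[...,2]<100)&(X[...,0]>-30)&(X[...,0]<35)&(X[...,1]<-85)&(X[...,1]>-150);t=X[k]
    if len(t)>10: print(c,"lever",len(t),"slope",np.polyfit(t[:,0],t[:,1],1).round(3))
    t=X[(abs(X[...,1])<16)&(X[...,2]>30)&(X[...,2]<44)&(X[...,0]>-105)&(X[...,0]<5)]
    print(c,"front edge",np.percentile(t[:,0],3).round(1))
E
```

```text
t 33.23 tcp_press [-165.1  115.3  203.9] F [ 0.  -0.5  0.2] open 0.40 yaw_tool_y_in_press 89.30 tilt [ 0.001 -0.   ]
t 33.27 platen top (44.96, 73) xhead (74.45, 284)
t 33.33 platen top (45.52, 73) xhead (74.21, 293)
scene0 lever 180 slope [-2.10000e-02 -1.15226e+02]
scene0 front edge -90.0
scene lever 182 slope [-2.40000e-02 -1.15047e+02]
scene front edge -39.0
top0 lever 117 slope [-1.90000e-02 -1.12226e+02]
top0 front edge -88.9
top lever 116 slope [-2.00000e-02 -1.11903e+02]
top front edge -38.0
```

```bash
sleep 1
```

```text
(no output)
```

View pics/top_f.png

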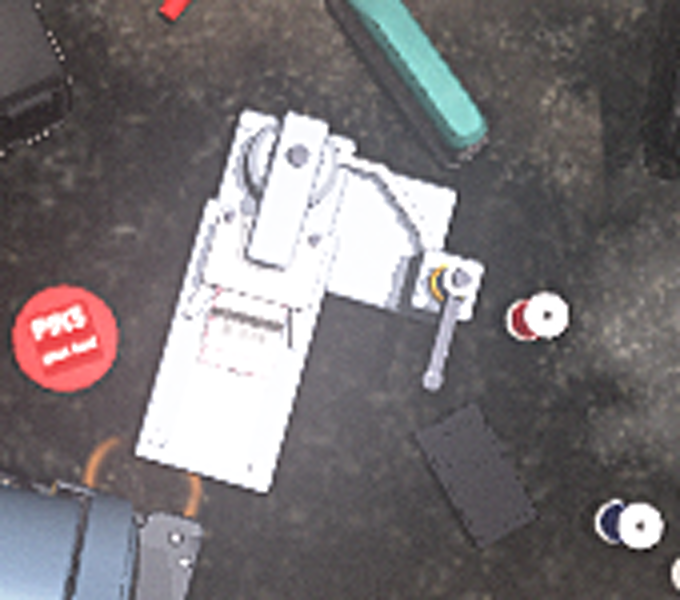

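View pics/scene_f.png

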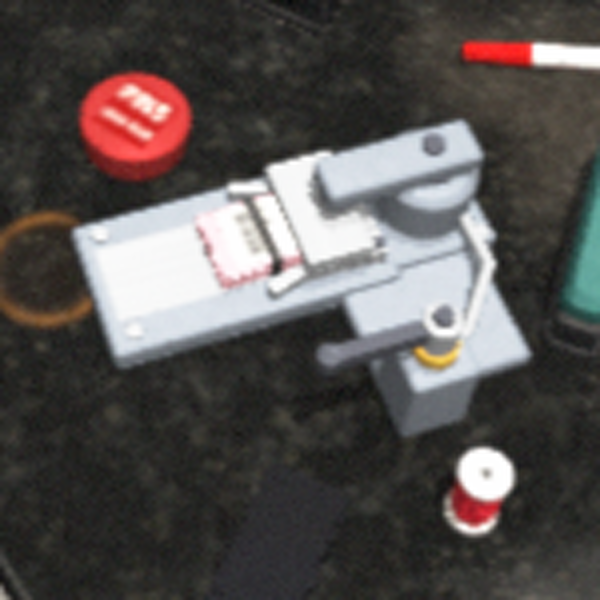

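```bash
python3 -c "
from rig import bot
print(bot.hand_in())"
```

```text
the job is handed in; nothing more can be done
None
```

The job is done and handed in at about 33 s: the stack is home, the platen rests on it, and the valve is shut snug. The hand-in reported no verdict.

- **Stack:** I pushed it to the back stop with up to about 12 N. It came to rest a little askew, about 2° and 4 mm to the left at the tail. I centred it lightly between the open fingers and pushed again with about 10 N. Its front edge then read x ≈ −38 mm, which is the home position, and it was centred. The top camera showed it square; the scene camera's depth gave a 2° tilt, which I put down to noise without checking further.
- **Platen:** I opened the valve in small steps until the platen sank at about 12 to 14 mm/s, measured between camera frames. It came to rest about 31 mm down and stayed there. The arm never touched the platen or crosshead.
- **Valve:** I turned the lever back until the force rose from about 9 N to about 16 N with almost no further movement, below the 24 N limit. The lever's direction afterwards matches the first pictures to about 0.003 rad. My estimate of the lever angle from the tool position read about 0.035 rad past shut. I took that as a position offset, because the cameras disagree with it.
- **Bystanders:** The tin and the spool stand at the same pixels as at the start, and the arm was clear of everything at hand-in.

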